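Pack the spoons and snap the food box shut

TASK

Finish packing the takeaway order: put every soup spoon that lies on the worktop into the steel food box that already holds the small sauce dish (leave the box with the pepper shaker as it is). Then set the lid on that box so that it sits flat and fully down on the rim, and press each of its four snap tabs down fully home. Do not disturb the pepper shaker or the jars standing nearby.

Things in the scene. Friction and masses are not known exactly. Their poses are not given: they have to be found in the camera images.
- box_left: fixed open steel food box on the robot's left (y > 0). Origin: underside centre. Rim 76 mm high; 192 (x) x 225 (y) mm over a 12 mm flange; inside 160 x 193, floor at z 4. A partition at y 18.5 to 22.5, top at z 55, leaves a 74 mm compartment at +y, which holds the sauce dish or the pepper shaker, and an empty 115 mm one (centre y -39). Both boxes are alike
- box_right: fixed open steel food box on the robot's right (y < 0). Origin: underside centre. Rim 76 mm high; 192 (x) x 225 (y) mm over a 12 mm flange; inside 160 x 193, floor at z 4. A partition at y 18.5 to 22.5, top at z 55, leaves a 74 mm compartment at +y, which holds the sauce dish or the pepper shaker, and an empty 115 mm one (centre y -39). Both boxes are alike
- spoon_1: white soup spoon, 130 x 42 x 19 mm, may be absent. Lies flat. Origin: under the middle of its length; the bowl (42 mm wide) is at -x, the straight handle runs to +x from x = -4 to 65 mm, 20 mm wide at x = 0 to 28, 16 mm wide from 28 to 65, 2 to 13 mm high. Grip the handle at x = 12 mm, across y
- spoon_2: white soup spoon, 130 x 42 x 19 mm, may be absent. Lies flat. Origin: under the middle of its length; the bowl (42 mm wide) is at -x, the straight handle runs to +x from x = -4 to 65 mm, 20 mm wide at x = 0 to 28, 16 mm wide from 28 to 65, 2 to 13 mm high. Grip the handle at x = 12 mm, across y
- spoon_3: white soup spoon, 130 x 42 x 19 mm, may be absent. Lies flat. Origin: under the middle of its length; the bowl (42 mm wide) is at -x, the straight handle runs to +x from x = -4 to 65 mm, 20 mm wide at x = 0 to 28, 16 mm wide from 28 to 65, 2 to 13 mm high. Grip the handle at x = 12 mm, across y
- spoon_4: white soup spoon, 130 x 42 x 19 mm, may be absent. Lies flat. Origin: under the middle of its length; the bowl (42 mm wide) is at -x, the straight handle runs to +x from x = -4 to 65 mm, 20 mm wide at x = 0 to 28, 16 mm wide from 28 to 65, 2 to 13 mm high. Grip the handle at x = 12 mm, across y
- lid: white lid, 0.3 kg, 192 (x) x 225 (y) mm, fits either box, either way round. Origin: centre of its plug's underside, z up. Plug 154 x 187, z 0 to 9 (lower 5 mm: 146 x 179), 3 mm play in the box mouth; plate z 9 to 13 rests on the flange, origin then 67 mm above the box underside. Bar grip on top, 22 (x) x 80 (y), z 13 to 45: pinch it across x
- tab_1 (a joint): grey snap tab in the middle of the lid's +x edge, a flap 50 mm wide and 32 mm long, 5 mm thick, hinged on the lid's top (z = 13 mm) 22 mm inside the edge and sloping up outwards. 0: raised (as at the start); 0.6 rad: pressed fully home, flat on the lid. Takes about 3 N at its outer half and stays where it is left
- press_1 (a point): middle of the upper face of the tab at the lid's +x edge, 18 mm from its hinge; 18 mm above the lid's origin when pressed home, about 27 mm when raised; push straight down here
- tab_2 (a joint): grey snap tab in the middle of the lid's +y edge, a flap 50 mm wide and 32 mm long, 5 mm thick, hinged on the lid's top (z = 13 mm) 22 mm inside the edge and sloping up outwards. 0: raised (as at the start); 0.6 rad: pressed fully home, flat on the lid. Takes about 3 N at its outer half and stays where it is left
- press_2 (a point): middle of the upper face of the tab at the lid's +y edge, 18 mm from its hinge; 18 mm above the lid's origin when pressed home, about 27 mm when raised; push straight down here
- tab_3 (a joint): grey snap tab in the middle of the lid's -x edge, a flap 50 mm wide and 32 mm long, 5 mm thick, hinged on the lid's top (z = 13 mm) 22 mm inside the edge and sloping up outwards. 0: raised (as at the start); 0.6 rad: pressed fully home, flat on the lid. Takes about 3 N at its outer half and stays where it is left
- press_3 (a point): middle of the upper face of the tab at the lid's -x edge, 18 mm from its hinge; 18 mm above the lid's origin when pressed home, about 27 mm when raised; push straight down here
- tab_4 (a joint): grey snap tab in the middle of the lid's -y edge, a flap 50 mm wide and 32 mm long, 5 mm thick, hinged on the lid's top (z = 13 mm) 22 mm inside the edge and sloping up outwards. 0: raised (as at the start); 0.6 rad: pressed fully home, flat on the lid. Takes about 3 N at its outer half and stays where it is left
- press_4 (a point): middle of the upper face of the tab at the lid's -y edge, 18 mm from its hinge; 18 mm above the lid's origin when pressed home, about 27 mm when raised; push straight down here
- sauce_dish: small white sauce dish, 67 x 67 x 21 mm, in the small compartment of one box: marks the box of the order. Origin: centre of its underside
- pepper_shaker: steel pepper shaker, 58 mm across, 95 mm high, standing in the small compartment of the other box. Origin: centre of its underside
- spice_jar: bystander: small jar, 47 mm across, 98 mm high, on the worktop. Origin: centre of its underside
- chili_oil_jar: bystander: jar, 64 x 68 x 84 mm, on the worktop. Origin: centre of its underside

How it is judged (in metres and radians):
On the way, in this order (a step that is already met when the one before it is completed fails the run):
1. every spoon present lies in the box that holds the sauce dish (((x of sauce_dish in the frame of box_left between -0.08 and 0.08 m and y of sauce_dish in the frame of box_left between -0.097 and 0.097 m and z of sauce_dish in the frame of box_left below 0.05 m and (x of spoon_1 in the frame of box_left between -0.078 and 0.078 m and y of spoon_1 in the frame of box_left between -0.095 and 0.095 m and z of spoon_1 in the frame of box_left below 0.062 m) and (x of spoon_2 in the frame of box_left between -0.078 and 0.078 m and y of spoon_2 in the frame of box_left between -0.095 and 0.095 m and z of spoon_2 in the frame of box_left below 0.062 m) and (x of spoon_3 in the frame of box_left between -0.078 and 0.078 m and y of spoon_3 in the frame of box_left between -0.095 and 0.095 m and z of spoon_3 in the frame of box_left below 0.062 m) and (x of spoon_4 in the frame of box_left between -0.078 and 0.078 m and y of spoon_4 in the frame of box_left between -0.095 and 0.095 m and z of spoon_4 in the frame of box_left below 0.062 m)) or (x of sauce_dish in the frame of box_right between -0.08 and 0.08 m and y of sauce_dish in the frame of box_right between -0.097 and 0.097 m and z of sauce_dish in the frame of box_right below 0.05 m and (x of spoon_1 in the frame of box_right between -0.078 and 0.078 m and y of spoon_1 in the frame of box_right between -0.095 and 0.095 m and z of spoon_1 in the frame of box_right below 0.062 m) and (x of spoon_2 in the frame of box_right between -0.078 and 0.078 m and y of spoon_2 in the frame of box_right between -0.095 and 0.095 m and z of spoon_2 in the frame of box_right below 0.062 m) and (x of spoon_3 in the frame of box_right between -0.078 and 0.078 m and y of spoon_3 in the frame of box_right between -0.095 and 0.095 m and z of spoon_3 in the frame of box_right below 0.062 m) and (x of spoon_4 in the frame of box_right between -0.078 and 0.078 m and y of spoon_4 in the frame of box_right between -0.095 and 0.095 m and z of spoon_4 in the frame of box_right below 0.062 m)))), for 0.2 s.
2. the lid sits flat and fully down on that box (((x of sauce_dish in the frame of box_left between -0.08 and 0.08 m and y of sauce_dish in the frame of box_left between -0.097 and 0.097 m and z of sauce_dish in the frame of box_left below 0.05 m and (x of spoon_1 in the frame of box_left between -0.078 and 0.078 m and y of spoon_1 in the frame of box_left between -0.095 and 0.095 m and z of spoon_1 in the frame of box_left below 0.062 m) and (x of spoon_2 in the frame of box_left between -0.078 and 0.078 m and y of spoon_2 in the frame of box_left between -0.095 and 0.095 m and z of spoon_2 in the frame of box_left below 0.062 m) and (x of spoon_3 in the frame of box_left between -0.078 and 0.078 m and y of spoon_3 in the frame of box_left between -0.095 and 0.095 m and z of spoon_3 in the frame of box_left below 0.062 m) and (x of spoon_4 in the frame of box_left between -0.078 and 0.078 m and y of spoon_4 in the frame of box_left between -0.095 and 0.095 m and z of spoon_4 in the frame of box_left below 0.062 m) and horizontal distance between lid and box_left below 0.007 m and z of lid in the frame of box_left between 0.062 and 0.071 m and angle between lid's own z axis and vertical below 0.04 rad and angle between the x axis of lid and the x axis of box_left, either way round below 0.08 rad) or (x of sauce_dish in the frame of box_right between -0.08 and 0.08 m and y of sauce_dish in the frame of box_right between -0.097 and 0.097 m and z of sauce_dish in the frame of box_right below 0.05 m and (x of spoon_1 in the frame of box_right between -0.078 and 0.078 m and y of spoon_1 in the frame of box_right between -0.095 and 0.095 m and z of spoon_1 in the frame of box_right below 0.062 m) and (x of spoon_2 in the frame of box_right between -0.078 and 0.078 m and y of spoon_2 in the frame of box_right between -0.095 and 0.095 m and z of spoon_2 in the frame of box_right below 0.062 m) and (x of spoon_3 in the frame of box_right between -0.078 and 0.078 m and y of spoon_3 in the frame of box_right between -0.095 and 0.095 m and z of spoon_3 in the frame of box_right below 0.062 m) and (x of spoon_4 in the frame of box_right between -0.078 and 0.078 m and y of spoon_4 in the frame of box_right between -0.095 and 0.095 m and z of spoon_4 in the frame of box_right below 0.062 m) and horizontal distance between lid and box_right below 0.007 m and z of lid in the frame of box_right between 0.062 and 0.071 m and angle between lid's own z axis and vertical below 0.04 rad and angle between the x axis of lid and the x axis of box_right, either way round below 0.08 rad))), for 0.2 s.
3. all four snap tabs are pressed home with the lid in place (((x of sauce_dish in the frame of box_left between -0.08 and 0.08 m and y of sauce_dish in the frame of box_left between -0.097 and 0.097 m and z of sauce_dish in the frame of box_left below 0.05 m and horizontal distance between lid and box_left below 0.007 m and z of lid in the frame of box_left between 0.062 and 0.071 m and angle between lid's own z axis and vertical below 0.04 rad and angle between the x axis of lid and the x axis of box_left, either way round below 0.08 rad) or (x of sauce_dish in the frame of box_right between -0.08 and 0.08 m and y of sauce_dish in the frame of box_right between -0.097 and 0.097 m and z of sauce_dish in the frame of box_right below 0.05 m and horizontal distance between lid and box_right below 0.007 m and z of lid in the frame of box_right between 0.062 and 0.071 m and angle between lid's own z axis and vertical below 0.04 rad and angle between the x axis of lid and the x axis of box_right, either way round below 0.08 rad)) and value of joint each of tab_1, tab_2, tab_3, tab_4 above 0.5 rad), for 0.2 s.
At the end, for the whole second after the job is handed in: the sauce dish and all spoons present are inside one box; the lid is on that box, at rest, within 7 mm of its centre, 0.08 rad of its direction and 0.04 rad of level, its origin 62 to 71 mm above the box underside; all four tabs read over 0.5 of 0.6 rad (((x of sauce_dish in the frame of box_left between -0.08 and 0.08 m and y of sauce_dish in the frame of box_left between -0.097 and 0.097 m and z of sauce_dish in the frame of box_left below 0.05 m and (x of spoon_1 in the frame of box_left between -0.078 and 0.078 m and y of spoon_1 in the frame of box_left between -0.095 and 0.095 m and z of spoon_1 in the frame of box_left below 0.062 m) and (x of spoon_2 in the frame of box_left between -0.078 and 0.078 m and y of spoon_2 in the frame of box_left between -0.095 and 0.095 m and z of spoon_2 in the frame of box_left below 0.062 m) and (x of spoon_3 in the frame of box_left between -0.078 and 0.078 m and y of spoon_3 in the frame of box_left between -0.095 and 0.095 m and z of spoon_3 in the frame of box_left below 0.062 m) and (x of spoon_4 in the frame of box_left between -0.078 and 0.078 m and y of spoon_4 in the frame of box_left between -0.095 and 0.095 m and z of spoon_4 in the frame of box_left below 0.062 m) and horizontal distance between lid and box_left below 0.007 m and z of lid in the frame of box_left between 0.062 and 0.071 m and angle between lid's own z axis and vertical below 0.04 rad and angle between the x axis of lid and the x axis of box_left, either way round below 0.08 rad) or (x of sauce_dish in the frame of box_right between -0.08 and 0.08 m and y of sauce_dish in the frame of box_right between -0.097 and 0.097 m and z of sauce_dish in the frame of box_right below 0.05 m and (x of spoon_1 in the frame of box_right between -0.078 and 0.078 m and y of spoon_1 in the frame of box_right between -0.095 and 0.095 m and z of spoon_1 in the frame of box_right below 0.062 m) and (x of spoon_2 in the frame of box_right between -0.078 and 0.078 m and y of spoon_2 in the frame of box_right between -0.095 and 0.095 m and z of spoon_2 in the frame of box_right below 0.062 m) and (x of spoon_3 in the frame of box_right between -0.078 and 0.078 m and y of spoon_3 in the frame of box_right between -0.095 and 0.095 m and z of spoon_3 in the frame of box_right below 0.062 m) and (x of spoon_4 in the frame of box_right between -0.078 and 0.078 m and y of spoon_4 in the frame of box_right between -0.095 and 0.095 m and z of spoon_4 in the frame of box_right below 0.062 m) and horizontal distance between lid and box_right below 0.007 m and z of lid in the frame of box_right between 0.062 and 0.071 m and angle between lid's own z axis and vertical below 0.04 rad and angle between the x axis of lid and the x axis of box_right, either way round below 0.08 rad)) and value of joint each of tab_1, tab_2, tab_3, tab_4 above 0.5 rad and linear speed of lid below 0.02 m/s); the robot touches nothing.
It fails at once if the pepper shaker or a bystander jar is moved by more than 30 mm or tipped (distance of any of pepper_shaker, spice_jar, chili_oil_jar from where it was at the start of the episode above 0.03 m or angle between any of pepper_shaker, spice_jar, chili_oil_jar's own z axis and vertical above 0.5 rad).
Of spoon_1, spoon_2, spoon_3, spoon_4 only 3 to 4 are there at a start; the rules pass over those that are not, and their reading is None.
At some moment in a run one of spoon_1, spoon_2, spoon_3, spoon_4 may be knocked a few centimetres aside while the robot is not near it.
Once in a run the grip may slacken for a moment while it holds something.
It also fails if it takes over 210 s, if anything falls off the work surface, if the arm or the gripper's body presses on something with over 40 N, if the wrist force passes 120 N, or if a joint passes its speed limit or range.

ROBOT

A 6-joint arm with a two-finger parallel gripper is mounted at the origin on a cart in front of the work surface, level with it; the furniture and walls round the work are solid. World frame = base frame: x ahead of the robot, y to its left, z up, the work surface at z = 0. Lengths are in mm, angles in degrees, forces in N, time in s.
With the tool pointing down it reaches from about 300 to 850 mm from the base axis. Payload 4.2 kg.
Tool frame: the origin (TCP) lies on the centre line of the jaws, within the pads' length; the fingertips stand 14 mm ahead of it and the grasp point (between the pads) lies 5 mm behind it (env.finger_overhang is the z of the fingertips in the tool frame, in mm); z points along the fingers, y is the line along which they close (so a half turn about z gives the same grasp; the last joint's range is limited). The gripper opens to 91 mm and grips with 3 to 60 N. Pads are 32 mm wide; open, the fingers measure 118 mm over their backs; the gripper's body (76 mm by 178 mm) begins 60 mm behind the grasp point.
Start: joints at [69.786, 18.312, 89.639, -0, 72.044, -1.146], TCP at [187.849, 543.465, 227.976] pointing down, gripper open.
Joint ranges: [-177.97, 177.97], [-48.28, 115.42], [12.27, 149.76], [-77.06, 257.06], [2.81, 150.46], [-146.56, 146.56]. Speed limits (degrees/s): [147.25, 147.25, 180, 180, 180, 180].

INTERFACE

Orientations are given as [roll, pitch, yaw] about the fixed x, y, z axes, in that order (R = Rz(yaw) Ry(pitch) Rx(roll)).
In Python, from workcell import sensors, viewer, env gives the robot as it stands. The module is installed in compiled form; this text tells all that it offers.
- The arm moves only by the tool step_arm, never from a script. Its argument "plan" is one flat list of numbers, 6 for each row, row after row: the shift along the tool's x, y, z in cm, then the turn, a rotation vector about the tool's x, y, z in rad. In form: [x, y, z, wx, wy, wz, x, y, z, wx, wy, wz, ...]. A call has 1 to 5 rows; each row shifts and turns the commanded pose from where the row before left it, along the tool's axes as they then stand; what a row does not reach is not made up. A row lasts 1/12 s, in which the tool goes at most 41.7 mm and 7.16 degrees, less where a joint would pass 70% of its speed; a pose out of reach is approached as far as the arm can. A call is refused whole if a number of a shift passes 4.17 or a number of a turn 0.125, either way. A call with a gripper value outside its range is refused whole. "hand" is the finger opening in cm, from 0 to 9.12, set as the call begins (left out, the last holds). The fingers move at their own pace and stop on an object; "newtons" is the grip in N (left out, the last holds). Time passes only in rows, so rows that do not move let the fingers close. It gives the time, the measured TCP pose, the force, the opening and the grip force at its end, in the units of the state.
- sensors.state(): the state, without advancing time (a new reading comes with each control period).
- viewer.grab_frame(name): name is "side" or "top" or "wrist"; returns a dict with "img" (400x640x3 uint8, red, green, blue), "fx", "fy", "cx", "cy" (pixels), "position" and "attitude" of the camera in the world. Camera axes: x right, y down, z forward; pixel columns grow to the right and rows downward; lengths in mm; the calibration is good to about 2 mm. A picture is of the moment at which its call begins. There is no depth.
- env.job_done(): hands the job in; it is judged then, once.
Trained networks look in a picture, given as the dict that the camera call returned (one of the last four; its "shot" number tells which), for a name from the list of things; names that differ only in an ending like _2 or _b are one class to them, and where a whole thing is asked for, a point or a joint stands for the part that bears it (a point fixed in the world has none). Each returns a list of dicts, best first, with "score" (0 to 1); they miss things now and then, are a little off and sometimes report something else, mostly with a low value. They report only what shows in the picture. A call takes as long as a camera call.
- viewer.boxes_of(name, picture): "location" ([column, row] in pixels, amid what is visible of it).
- viewer.pinpoint(name, picture): "location" ([column, row] in pixels: a listed point, or the origin of a listed thing).
The state is a dict: "time_s": time; "qpos": joint angles; "qvel": joint speeds; "effort": joint torques, N m; "ee_pos": TCP position; "ee_rot": TCP orientation; "force": force on the tool from outside, world axes, zero at the start; "torque": the same for the moment, N m; "gripper_width": finger opening in mm; "gripper_force": force on a finger pad.
Only numpy, scipy, OpenCV 4.12 (cv2) and the standard library are available. Lean on these libraries where they do the work, as an engineer would, in place of code of your own. Each camera call takes 0.05 s, during which the arm holds its last target. There are 200 camera calls.

## Working session

There is one attempt and no reset: what is moved stays moved. The work goes in short steps, Python scripts to look and compute and a tool call to move; the robot and the scene stay as the last step left them, time stands still between calls to the robot, and variables do not carry over. Pictures are saved under pics/ and viewed, at most 14 in all, crops included, and the job is handed in when it is done.

Besides the shell and the picture viewer there is one more tool, called after "Call:" as name(argument=value, ...) on one line, values as JSON. step_arm: Moves the arm, as the interface text tells. Its arguments: {"type":"object","properties":{"plan":{"type":"array","items":{"type":"number"}},"hand":{"type":"number"},"newtons":{"type":"number"}},"required":["plan"]}

```bash
mkdir -p pics; cat > h.py <<'E'
import numpy as np, cv2
from scipy.spatial.transform import Rotation as R
from workcell import sensors, viewer, env
def rot(a):
    a=np.array(a)
    return a if a.shape==(3,3) else (R.from_quat(a).as_matrix() if a.size==4 else R.from_euler('xyz',a,degrees=True).as_matrix())
def ray(f,p,z):
    d=rot(f['attitude'])@np.array([(p[0]-f['cx'])/f['fx'],(p[1]-f['cy'])/f['fy'],1])
    o=np.array(f['position']);return o+d*(z-o[2])/d[2]
def proj(f,P):
    c=rot(f['attitude']).T@(np.array(P,float)-f['position']);return c[0]/c[2]*f['fx']+f['cx'],c[1]/c[2]*f['fy']+f['cy']
def save(f,n): cv2.imwrite('pics/'+n,f['img'][:,:,::-1])
E
cat > a.py <<'E'
from h import *
print(sensors.state())
for v in ('top','side'):
    f=viewer.grab_frame(v); save(f,v+'0.png'); print(v,f['position'],f['attitude'],f['fx'])
    for n,z in (('box_left',0),('box_right',0),('spoon_1',0),('lid',0),('sauce_dish',4),('pepper_shaker',4),('spice_jar',0),('chili_oil_jar',0)):
        print(n,[(np.round(d['location']),round(d['score'],2),np.round(ray(f,d['location'],z))[:2]) for d in viewer.pinpoint(n,f)][:6])
E
python3 a.py
```

```text
{'time_s': 0.0, 'qpos': array([ 6.97854046e+01,  1.83497755e+01,  8.97063492e+01, -2.48281035e-03,
        7.20433946e+01, -1.14451381e+00]), 'qvel': array([-0.00727459, -0.07249213,  0.00247166,  0.05433862, -0.07298106,
        0.03681866]), 'effort': array([ 1.50058571e-03, -4.12455010e+01, -2.31970900e+01,  7.27571966e-02,
        4.56785469e-02, -1.65909582e-04]), 'ee_pos': array([187.69860538, 542.99226014, 227.13934651]), 'ee_rot': array([-1.79900453e+02,  3.72251980e-04,  1.60930686e+02]), 'force': array([ 0.35282396,  0.35111827, -1.01890639]), 'torque': array([-0.03423938,  0.01708064,  0.00558506]), 'gripper_force': 0.0, 'gripper_width': 91.15518342110818}
top [ 430.11075787    6.0764852  1521.82722665] [-173.20098539    0.40024996  -91.36545366] 498.3404753150762
box_left [(array([221., 226.]), 0.85, array([534., 312.])), (array([411., 220.]), 0.48, array([ 539., -271.])), (array([430., 228.]), 0.23, array([ 514., -327.]))]
box_right [(array([431., 227.]), 0.96, array([ 515., -330.])), (array([222., 228.]), 0.16, array([528., 307.]))]
spoon_1 [(array([301., 255.]), 0.91, 
[... 794 characters left out ...]
22., 311.]))]
box_right [(array([378., 295.]), 0.9, array([ 523., -342.])), (array([412., 254.]), 0.45, array([ 696., -288.])), (array([294., 244.]), 0.18, array([449., -63.]))]
spoon_1 [(array([282., 232.]), 0.85, array([447.,   4.])), (array([299., 259.]), 0.57, array([ 429., -121.])), (array([296., 245.]), 0.52, array([451., -69.])), (array([274., 221.]), 0.47, array([452.,  60.]))]
lid [(array([352., 208.]), 0.91, array([690., -29.]))]
sauce_dish [(array([249., 173.]), 0.54, array([510., 347.]))]
pepper_shaker [(array([365., 274.]), 0.84, array([ 539., -272.]))]
spice_jar [(array([309., 166.]), 0.61, array([717., 264.]))]
chili_oil_jar [(array([411., 252.]), 0.74, array([ 701., -279.]))]
```

```bash
python3 - <<'E'
import cv2
i=cv2.imread('pics/top0.png')[120:320,170:470]
cv2.imwrite('pics/c0.png',cv2.resize(i,(800,533),interpolation=cv2.INTER_CUBIC))
E
```

```text
(no output)
```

View pics/c0.png

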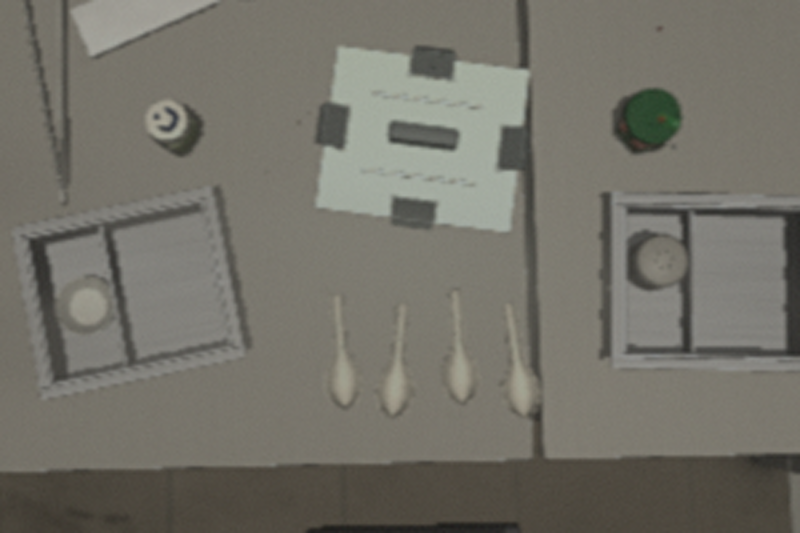

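```bash
cat > b.py <<'E'
from h import *
f=viewer.grab_frame('top')
c=lambda x,y,z:ray(f,(x/2.6667+170,y/2.6667+120),z)[:2]
for h,b in (((338,295),(345,406)),((403,306),(393,415)),((455,291),(461,402)),((508,305),(524,414))):
    H=c(*h,7);B=c(*b,10);d=H-B;print('spoon',np.round((H+B)/2),np.round(np.linalg.norm(d)),np.degrees(np.arctan2(d[1],d[0])).round(1))
k=np.array([c(*p,76) for p in ((12,232),(215,190),(243,352),(45,395))]);print('box',k.round(),k.mean(0).round(1),[np.degrees(np.arctan2(*(e[::-1]))).round(1) for e in (k[0]-k[1],k[1]-k[2],k[3]-k[2],k[0]-k[3])])
k=np.array([c(*p,13) for p in ((338,46),(529,69),(511,231),(316,207))]);print('lid',k.mean(0).round(1),[np.degrees(np.arctan2(*(e[::-1]))).round(1) for e in (k[0]-k[1],k[1]-k[2],k[3]-k[2],k[0]-k[3])])
for n in ('press_1','press_2','tab_1'):print(n,[(np.round(d['location']),round(d['score'],2),np.round(ray(f,d['location'],27))[:2]) for d in viewer.pinpoint(n,f)])
E
python3 b.py
```

```text
spoon [452.  77.] 125.0 2.6
spoon [439.  13.] 123.0 -6.7
spoon [453. -56.] 125.0 1.4
spoon [ 437. -121.] 124.0 6.3
box [[588. 432.]
 [629. 209.]
 [451. 180.]
 [410. 394.]] [519.7 303.9] [np.float64(100.4), np.float64(9.3), np.float64(100.8), np.float64(11.9)]
lid [692.5 -22.6] [np.float64(81.5), np.float64(-8.3), np.float64(81.5), np.float64(-8.7)]
press_1 [(array([334., 142.]), 0.7, array([780., -40.])), (array([324., 200.]), 0.44, array([605.,  -6.])), (array([362., 174.]), 0.44, array([ 680., -122.])), (array([295., 164.]), 0.43, array([715.,  79.]))]
press_2 [(array([334., 142.]), 0.7, array([780., -40.])), (array([324., 200.]), 0.44, array([605.,  -6.])), (array([362., 174.]), 0.44, array([ 680., -122.])), (array([295., 164.]), 0.43, array([715.,  79.]))]Traceback (most recent call last):
  File "b.py", line 8, in <module>
    for n in ('press_1','press_2','tab_1'):print(n,[(np.round(d['location']),round(d['score'],2),np.round(ray(f,d['location'],27))[:2]) for d in viewer.pinpoint(n,f)])
                                                                                                                                                 ~~~~~~~~~~~~~~~^^^^^
ValueError: it knows: box_left, box_right, chili_oil_jar, lid, pepper_shaker, press, sauce_dish, spice_jar, spoon
```

Call:
step_arm(plan=[-2.75,-2.33,0,0,0,0,-2.75,-2.33,0,0,0,0,-2.75,-2.33,0,0,0,0,-2.75,-2.33,0,0,0,0,-2.75,-2.33,0,0,0,0], hand=5, newtons=20)

```text
time_s: 1.47
ee_pos: [280.2, 387.0, 228.0]
ee_rot: [180.0, 0.0, 161.0]
force: [0.9, -0.1, -0.5]
gripper_width: 60.7
gripper_force: 0.0
```

Call:
step_arm(plan=[-2.75,-2.33,0,0,0,0,-2.75,-2.33,0,0,0,0,-2.75,-2.33,0,0,0,0,-2.75,-2.33,0,0,0,0,-2.75,-2.33,0,0,0,0])

```text
time_s: 1.88
ee_pos: [372.2, 231.8, 228.2]
ee_rot: [180.0, 0.0, 160.9]
force: [-0.3, -0.4, -0.4]
gripper_width: 50.1
gripper_force: 0.0
```

Call:
step_arm(plan=[-2.75,-2.33,0,0,0,0,-2.75,-2.33,0,0,0,0,-2.75,-2.33,0,0,0,0,-2.75,-2.33,0,0,0,0,-2.75,-2.33,0,0,0,0])

```text
time_s: 2.3
ee_pos: [464.2, 76.7, 228.2]
ee_rot: [180.0, 0.0, 160.9]
force: [1.8, 0.1, 0.8]
gripper_width: 49.8
gripper_force: 0.0
```

Call:
step_arm(plan=[0,0,0,0,0,-0.095,0,0,0,0,0,-0.095,0,0,0,0,0,-0.095,0,0,0,0,0,-0.095,0,0,0,0,0,0])

```text
time_s: 2.72
ee_pos: [463.6, 78.2, 228.0]
ee_rot: [180.0, 0.0, -177.2]
force: [-0.4, 0.4, 0.3]
gripper_width: 50.0
gripper_force: 0.0
```

```bash
cat >> h.py <<'E'
def pl(x,y,z,yaw=None):
    s=sensors.state();p=s['ee_pos'];M=rot(s['ee_rot'])
    w=np.zeros(3)
    if yaw is not None: w=(R.from_matrix(M).inv()*R.from_euler('xyz',[180,0,yaw],degrees=True)).as_rotvec()
    d=M.T@(np.array([x,y,z])-p)/10
    print('at',p.round(1),s['ee_rot'].round(2),'w',s['gripper_width'].round(1),'-> cm(now axes)',d.round(2),'turn',w.round(3))
    if yaw is not None: print('   after turn axes',(R.from_euler('xyz',[180,0,yaw],degrees=True).as_matrix().T@(np.array([x,y,z])-p)/10).round(2))
def spoons(view,n=None,near=None,tip=True):
    f=viewer.grab_frame(view)
    if n: save(f,n)
    L=[(ray(f,d['location'],0)[:2].round(1),round(d['score'],2),np.round(d['location'])) for d in viewer.pinpoint('spoon_1',f)]
    for l in L: print(view,*l)
    return f,L
E
python3 - <<'E'
from h import *
pl(464,78,228,182.6)
f,L=spoons('wrist','w1.png');print(f['position'],f['attitude'],f['fx'])
spoons('top')
E
```

```text
Traceback (most recent call last):
  File "h.py", line 18, in pl
    print('at',p.round(1),s['ee_rot'].round(2),'w',s['gripper_width'].round(1),'-> cm(now axes)',d.round(2),'turn',w.round(3))
                                                   ^^^^^^^^^^^^^^^^^^^^^^^^
AttributeError: 'float' object has no attribute 'round'
```

Motion is accurate and batching works.

```bash
sed -i "s/s\['gripper_width'\].round(1)/round(s['gripper_width'],1)/" h.py
python3 - <<'E'
from h import *
pl(464,78,228,182.6)
f,L=spoons('wrist','w1.png');print(f['position'],f['attitude'],f['fx'])
spoons('top')
E
```

```text
at [463.6  78.2 228. ] [ 1.8000e+02  1.0000e-02 -1.7723e+02] w 50.0 -> cm(now axes) [-0.04 -0.02  0.  ] turn [0.    0.    0.003]
   after turn axes [-0.04 -0.02  0.  ]
wrist [ 436.1 -118. ] 0.95 [156. 146.]
wrist [456.7 -54.7] 0.94 [209. 164.]
wrist [459.   83.8] 0.91 [319. 172.]
wrist [442.1  17.6] 0.75 [266. 156.]
[383.74387782  75.19346746 384.23501268] [1.63685712e+02 3.05634515e-02 9.28085943e+01] 308.7500919067201
top [454.8 -50.9] 0.81 [340. 249.]
top [ 431.7 -111.2] 0.73 [360. 256.]
top [446.4  63.8] 0.72 [302. 253.]
top [447.   12.5] 0.49 [319. 252.]
```

View pics/w1.png

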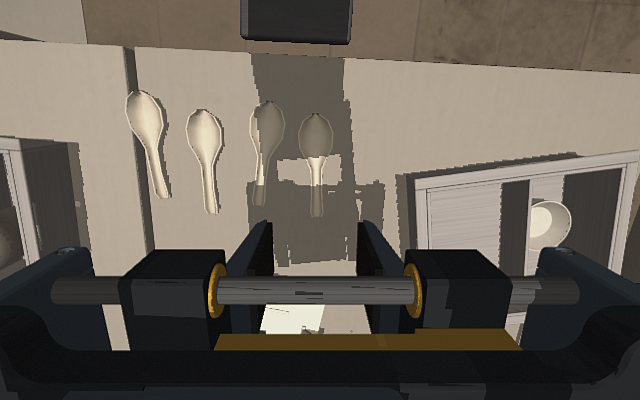

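```bash
python3 - <<'E'
from h import *
f=viewer.grab_frame('wrist')
for h,b in (((316,216),(316,113)),((259,205),(269,101)),((212,213),(203,109)),((166,197),(140,91))):
    H=ray(f,h,8);B=ray(f,b,15);d=(H-B)[:2];u=d/np.linalg.norm(d);c=H[:2]-65*u;print(c.round(1),np.linalg.norm(d).round(),'yaw',np.degrees(np.arctan2(u[1],u[0])).round(1),'grip',(c+12*u).round(1))
E
```

```text
[450.5  80.3] 128.0 yaw 2.7 grip [462.5  80.8]
[439.4  16.7] 128.0 yaw -5.9 grip [451.3  15.5]
[452.6 -51.5] 128.0 yaw 0.9 grip [464.6 -51.3]
[ 434.3 -115.3] 127.0 yaw 6.7 grip [ 446.2 -113.9]
```

Call:
step_arm(plan=[0,0.26,3.6,0,0,0,0,0,3.6,0,0,0,0,0,3.6,0,0,0,0,0,3.6,0,0,0,0,0,3.6,0,0,0], hand=4.5)

```text
time_s: 3.38
ee_pos: [463.5, 81.2, 46.8]
ee_rot: [180.0, 0.1, -177.3]
force: [0.0, 0.5, -0.9]
gripper_width: 45.1
gripper_force: 0.0
```

Call:
step_arm(plan=[0,0,1.6,0,0,0,0,0,1.5,0,0,0,0,0,0,0,0,0])

```text
time_s: 3.63
ee_pos: [463.2, 81.1, 15.5]
ee_rot: [-180.0, -0.1, -177.3]
force: [-0.2, -0.2, 0.2]
gripper_width: 45.3
gripper_force: 0.0
```

Call:
step_arm(plan=[0,0,0,0,0,0,0,0,0,0,0,0,0,0,0,0,0,0,0,0,0,0,0,0,0,0,0,0,0,0], hand=0, newtons=30)

```text
time_s: 4.05
ee_pos: [463.6, 81.1, 17.3]
ee_rot: [180.0, 0.1, -177.3]
force: [1.0, -0.6, 2.0]
gripper_width: 16.7
gripper_force: 35.4
```

Call:
step_arm(plan=[0,0,-1,0,0,0,0,0,-3,0,0,0,0,0,-3,0,0,0,0,0,-3,0,0,0,0,0,-2,0,0,0])

```text
time_s: 4.47
ee_pos: [464.2, 81.1, 139.8]
ee_rot: [180.0, 0.2, -177.3]
force: [-0.1, -0.2, -0.0]
gripper_width: 16.5
gripper_force: 35.8
```

```bash
python3 - <<'E'
from h import *
u=np.array([np.cos(np.radians(10.6)),np.sin(np.radians(10.6))]);v=np.array([-u[1],u[0]])
for y in (-25,-55):
    t=np.array([520,304])+v*y+u*12; pl(*t,140,190.6)
f,L=spoons('wrist','w2.png')
E
```

```text
at [464.2  81.1 139.8] [ 179.97    0.21 -177.3 ] w 16.5 -> cm(now axes) [-8.15 19.69  0.02] turn [ 0.     0.004 -0.138]
   after turn axes [-10.78  18.38  -0.02]
at [464.2  81.1 139.8] [ 179.97    0.21 -177.3 ] w 16.5 -> cm(now axes) [-8.56 16.72  0.02] turn [ 0.     0.004 -0.138]
   after turn axes [-10.78  15.38  -0.02]
wrist [441.9  16.7] 0.82 [248. 167.]
wrist [ 435.8 -117.4] 0.75 [108. 154.]
wrist [504.3  84.3] 0.63 [315. 230.]
wrist [454.4 -52.6] 0.63 [178. 177.]
```

View pics/w2.png

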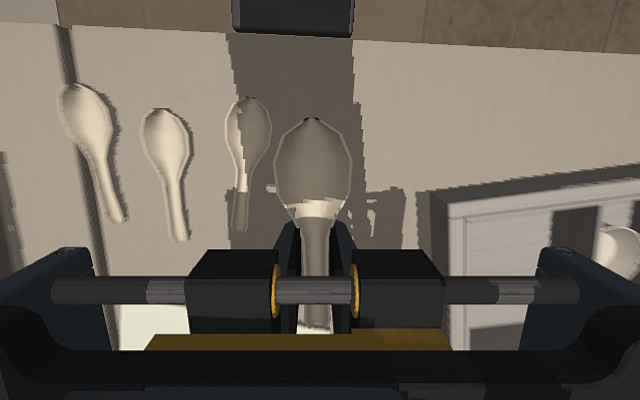

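```bash
python3 - <<'E'
from h import *
f=viewer.grab_frame('wrist')
p=sensors.state()['ee_pos']
print(ray(f,(312,118),137)-p, ray(f,(315,230),122.5)-p)
for y in (-20,-58):
  for z in (0,76): print(proj(f,[520+y*-.184+80*.983,304+y*.983+80*.184,z]))
E
```

```text
[-74.12512925  -3.87112278  -1.40658926] [ -8.21026244   0.82547083 -15.90658926]
(np.float64(500.23594951063376), np.float64(316.976125357218))
(np.float64(549.0832722518408), np.float64(372.32916526336123))
(np.float64(466.322672270344), np.float64(320.86040732017585))
(np.float64(506.0362064813165), np.float64(376.93322349403417))
```

Call:
step_arm(plan=[0,0,0,0,0,-0.069,0,0,0,0,0,-0.069,-2.7,3.57,0,0,0,0,-2.7,3.57,0,0,0,0,-2.69,3.57,0,0,0,0])

```text
time_s: 5.03
ee_pos: [518.6, 193.5, 135.2]
ee_rot: [-180.0, -0.2, -169.5]
force: [0.5, -0.9, -0.4]
gripper_width: 16.1
gripper_force: 35.8
```

Call:
step_arm(plan=[-2.69,3.57,0,0,0,0,0,0,0,0,0,0,0,0,3,0,0,0,0,0,3,0,0,0])

```text
time_s: 5.37
ee_pos: [538.1, 231.4, 75.8]
ee_rot: [179.9, 0.1, -169.3]
force: [0.2, 3.1, 4.1]
gripper_width: 16.6
gripper_force: 31.9
```

```bash
python3 - <<'E'
from h import *
u=np.array([np.cos(np.radians(10.6)),np.sin(np.radians(10.6))]);v=np.array([-u[1],u[0]])
t=np.array([520,304])+v*-66+u*10; pl(*t,27,190.6)
f=viewer.grab_frame('wrist'); save(f,'w3.png')
E
```

```text
at [538.1 231.4  75.8] [ 1.7995e+02  1.1000e-01 -1.6933e+02] w 16.6 -> cm(now axes) [-0.55  0.86  4.89] turn [0.001 0.002 0.001]
   after turn axes [-0.56  0.87  4.88]
```

View pics/w3.png

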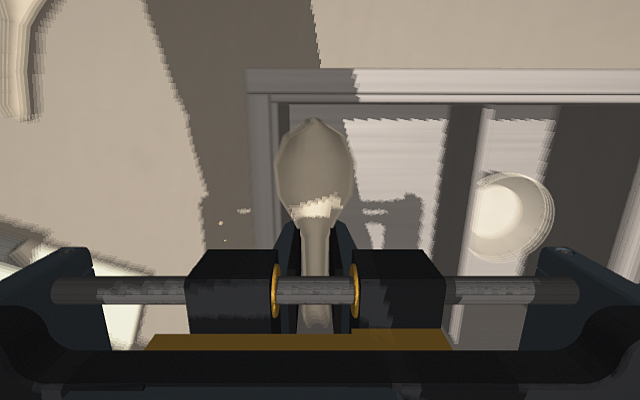

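Call:
step_arm(plan=[-0.5,0.9,0,0,0,0,0,0,0,0,0,0,0,0,2.4,0,0,0,0,0,2.4,0,0,0,0,0,0,0,0,0])

```text
time_s: 5.83
ee_pos: [538.9, 238.9, 26.1]
ee_rot: [-179.9, -0.3, -169.4]
force: [-0.6, 0.8, 0.3]
gripper_width: 16.2
gripper_force: 31.6
```

Call:
step_arm(plan=[0,0,0,0,0,0,0,0,0,0,0,0,0,0,0,0,0,0], hand=3.2)

```text
time_s: 6.08
ee_pos: [541.2, 242.7, 30.4]
ee_rot: [179.7, 0.1, -169.5]
force: [-2.1, 11.8, -4.7]
gripper_width: 30.9
gripper_force: 5.7
```

Call:
step_arm(plan=[0,0,-2.5,0,0,0,0,0,-3.5,0,0,0,0,0,-3.5,0,0,0,0,0,-3.5,0,0,0,0,0,0,0,0,0])

```text
time_s: 6.5
ee_pos: [545.3, 241.8, 168.8]
ee_rot: [179.8, 1.0, -169.4]
force: [0.8, 0.3, 0.6]
gripper_width: 32.1
gripper_force: 0.0
```

```bash
cat > c.py <<'E'
from h import *
import sys
# poses of spoons from wrist view: image axis of pale blobs is found near network's points
f=viewer.grab_frame('wrist'); save(f,sys.argv[1])
for d in viewer.pinpoint('spoon_1',f): print(np.round(d['location']),round(d['score'],2),ray(f,d['location'],0)[:2].round(1))
pl(451.3,15.5,190,174.1)
E
python3 c.py w4.png
```

```text
[24. 38.] 0.98 [456.5 -51.7]
[97. 38.] 0.85 [443.7  15.7]
[314. 170.] 0.71 [530.2 240.2]
[144. 304.] 0.51 [732.7  66.4]
at [542.1 240.4 162.4] [ 179.92    0.37 -169.39] w 31.9 -> cm(now axes) [ 13.05 -20.43  -2.87] turn [0.002 0.006 0.288]
   after turn axes [  6.72 -23.3   -2.76]
```

View pics/w4.png

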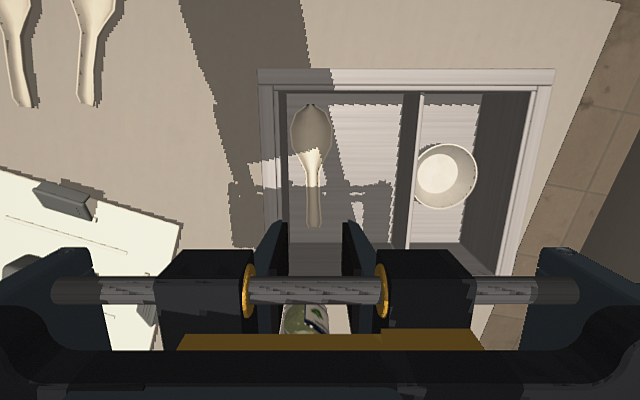

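Call:
step_arm(plan=[0,0,0,0,0,0.096,0,0,0,0,0,0.096,0,0,0,0,0,0.096,1.12,-3.88,0,0,0,0,1.12,-3.88,0,0,0,0], hand=4.5)

```text
time_s: 7.02
ee_pos: [509.9, 165.1, 157.5]
ee_rot: [-179.9, -0.1, 174.3]
force: [0.1, -0.9, 0.7]
gripper_width: 44.7
gripper_force: 0.0
```

Call:
step_arm(plan=[1.12,-3.88,0,0,0,0,1.12,-3.88,0,0,0,0,1.12,-3.88,0,0,0,0,1.12,-3.88,0,0,0,0,0,0,0,0,0,0])

```text
time_s: 7.43
ee_pos: [445.8, 10.4, 157.9]
ee_rot: [-179.8, -0.3, 173.8]
force: [-0.5, 0.9, -0.1]
gripper_width: 44.7
gripper_force: 0.0
```

```bash
python3 - <<'E'
from h import *
pl(451.3,15.5,17,174.1)
f=viewer.grab_frame('wrist'); save(f,'w5.png')
for d in viewer.pinpoint('spoon_1',f): print(np.round(d['location']),round(d['score'],2),ray(f,d['location'],0)[:2].round(1))
E
```

```text
at [445.8  10.4 157.9] [-179.82   -0.3   173.82] w 44.7 -> cm(now axes) [-0.57  0.61 14.09] turn [-0.003 -0.005 -0.005]
   after turn axes [-0.5   0.56 14.09]
[192. 194.] 0.68 [ 436.8 -118.1]
[257. 201.] 0.58 [452.1 -51.8]
```

View pics/w5.png

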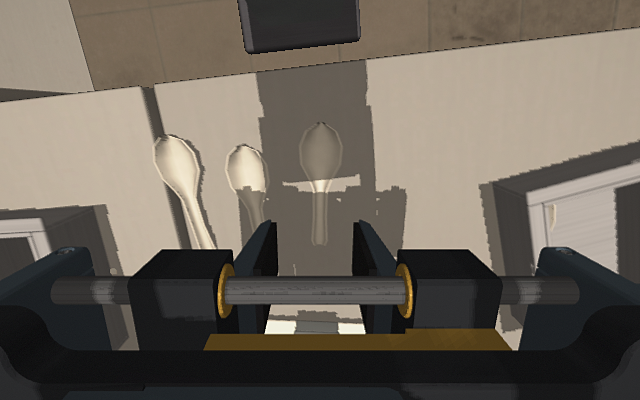

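Call:
step_arm(plan=[-0.5,0.5,2,0,0,0,0,0,3,0,0,0,0,0,3,0,0,0,0,0,3,0,0,0,0,0,3,0,0,0])

```text
time_s: 7.95
ee_pos: [456.1, 21.2, 17.4]
ee_rot: [180.0, 0.0, 174.2]
force: [-0.3, 0.2, -0.4]
gripper_width: 44.8
gripper_force: 0.0
```

Call:
step_arm(plan=[0,0,0.1,0,0,0,0,0,0,0,0,0])

```text
time_s: 8.12
ee_pos: [455.5, 21.1, 16.4]
ee_rot: [-180.0, -0.2, 174.2]
force: [-0.1, 0.4, 0.9]
gripper_width: 44.5
gripper_force: 0.0
```

Call:
step_arm(plan=[0,0,0,0,0,0,0,0,0,0,0,0,0,0,0,0,0,0,0,0,0,0,0,0,0,0,0,0,0,0], hand=0)

```text
time_s: 8.53
ee_pos: [455.8, 19.9, 18.3]
ee_rot: [180.0, 0.0, 174.1]
force: [0.5, -0.4, 1.3]
gripper_width: 16.3
gripper_force: 29.2
```

Call:
step_arm(plan=[0,0,-1,0,0,0,0,0,-3,0,0,0,0,0,-3,0,0,0,0,0,-3,0,0,0,0,0,-2.5,0,0,0])

```text
time_s: 8.95
ee_pos: [455.8, 19.7, 145.1]
ee_rot: [180.0, 0.1, 174.1]
force: [0.8, 0.2, -0.3]
gripper_width: 16.1
gripper_force: 29.2
```

Call:
step_arm(plan=[0,0,0,0,0,-0.096,0,0,0,0,0,-0.096,0,0,0,0,0,-0.096,-1.65,3.18,0,0,0,0,-1.65,3.18,0,0,0,0])

```text
time_s: 9.37
ee_pos: [476.2, 87.9, 143.4]
ee_rot: [-180.0, 0.0, -169.6]
force: [0.4, -0.3, -0.9]
gripper_width: 16.1
gripper_force: 29.2
```

Call:
step_arm(plan=[-1.65,3.18,0,0,0,0,-1.65,3.18,0,0,0,0,-1.65,3.18,0,0,0,0,-1.65,3.18,0,0,0,0,-1.65,3.18,0,0,0,0])

```text
time_s: 9.78
ee_pos: [528.1, 261.5, 143.1]
ee_rot: [180.0, 0.0, -169.4]
force: [-0.1, -0.4, -0.0]
gripper_width: 16.6
gripper_force: 29.2
```

Call:
step_arm(plan=[-1.65,3.18,0,0,0,0,0,0,0,0,0,0])

```text
time_s: 9.95
ee_pos: [540.3, 300.1, 142.8]
ee_rot: [179.8, 0.2, -169.2]
force: [0.8, 0.4, -0.0]
gripper_width: 16.3
gripper_force: 29.2
```

```bash
python3 - <<'E'
from h import *
f=viewer.grab_frame('wrist'); save(f,'w6.png')
u=np.array([np.cos(np.radians(10.6)),np.sin(np.radians(10.6))]);v=np.array([-u[1],u[0]])
pl(*(np.array([520,304])+v*-17+u*11),28,190.6)
for d in viewer.pinpoint('spoon_1',f): print(np.round(d['location']),round(d['score'],2),ray(f,d['location'],0)[:2].round(1))
E
```

```text
at [539.  296.9 142.6] [ 1.7996e+02  5.0000e-02 -1.6920e+02] w 16.6 -> cm(now axes) [ 0.65 -0.66 11.46] turn [0.001 0.001 0.003]
   after turn axes [ 0.64 -0.66 11.46]
[313. 223.] 0.8 [572.8 305.5]
[255. 172.] 0.76 [531.3 239.6]
```

View pics/w6.png

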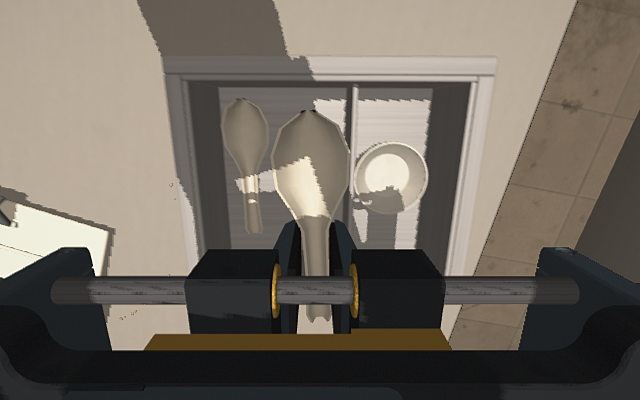

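Call:
step_arm(plan=[0.3,-0.66,0,0,0,0,0,0,2.8,0,0,0,0,0,2.8,0,0,0,0,0,2.8,0,0,0,0,0,2.8,0,0,0])

```text
time_s: 10.47
ee_pos: [536.3, 284.7, 30.6]
ee_rot: [-180.0, 0.0, -169.5]
force: [0.2, -0.2, -0.8]
gripper_width: 16.2
gripper_force: 29.2
```

Call:
step_arm(plan=[0,0,0,0,0,0,0,0,0,0,0,0])

```text
time_s: 10.63
ee_pos: [535.7, 285.0, 30.4]
ee_rot: [-179.9, -0.2, -169.5]
force: [1.0, -0.8, 0.9]
gripper_width: 16.2
gripper_force: 29.2
```

Call:
step_arm(plan=[0,0,0,0,0,0,0,0,0,0,0,0,0,0,0,0,0,0], hand=2.8)

```text
time_s: 10.88
ee_pos: [538.0, 287.4, 33.1]
ee_rot: [179.9, 0.2, -169.4]
force: [-0.1, 0.2, -0.1]
gripper_width: 27.7
gripper_force: 0.0
```

Call:
step_arm(plan=[0,0,-2.5,0,0,0,0,0,-3.5,0,0,0,0,0,-3.5,0,0,0,0,0,-3.5,0,0,0,0,0,0,0,0,0])

```text
time_s: 11.3
ee_pos: [540.8, 289.2, 170.3]
ee_rot: [179.7, 0.9, -169.4]
force: [1.2, 0.2, 0.8]
gripper_width: 28.3
gripper_force: 0.0
```

Call:
step_arm(plan=[0,0,0,0,0,0.085,0,0,0,0,0,0.085,0.87,-3.78,0,0,0,0,0.87,-3.78,0,0,0,0,0.87,-3.78,0,0,0,0], hand=4.5)

```text
time_s: 11.72
ee_pos: [512.2, 172.6, 161.8]
ee_rot: [180.0, 0.1, -179.0]
force: [0.5, -0.6, 0.1]
gripper_width: 45.1
gripper_force: 0.0
```

Call:
step_arm(plan=[0.87,-3.78,0,0,0,0,0.87,-3.78,0,0,0,0,0.87,-3.78,0,0,0,0,0.87,-3.78,0,0,0,0,0.87,-3.78,0,0,0,0])

```text
time_s: 12.13
ee_pos: [471.5, -17.9, 162.2]
ee_rot: [-180.0, 0.2, -179.1]
force: [0.8, -0.6, 0.7]
gripper_width: 44.9
gripper_force: 0.0
```

Call:
step_arm(plan=[0.87,-3.78,0,0,0,0,0,0,0,0,0,0,0,0,0,0,0,0])

```text
time_s: 12.38
ee_pos: [463.7, -55.8, 162.0]
ee_rot: [180.0, 0.1, -179.4]
force: [0.6, 0.2, 0.9]
gripper_width: 44.7
gripper_force: 0.0
```

```bash
python3 - <<'E'
from h import *
pl(464.6,-51.3,17,180.9)
for v in ('wrist','top'):
  f=viewer.grab_frame(v); save(f,'%s7.png'%v)
  for d in viewer.pinpoint('spoon_1',f): print(v,np.round(d['location']),round(d['score'],2),ray(f,d['location'],0)[:2].round(1))
E
```

```text
at [463.7 -55.8 162. ] [ 1.8000e+02  1.4000e-01 -1.7937e+02] w 44.7 -> cm(now axes) [-0.06  0.45 14.5 ] turn [ 0.     0.002 -0.005]
   after turn axes [-0.1   0.45 14.5 ]
wrist [619. 245.] 0.97 [525.7 287.5]
wrist [255. 161.] 0.95 [ 436.3 -117.5]
wrist [314. 178.] 0.78 [453.4 -56. ]
top [246. 230.] 0.87 [521. 236.]
top [232. 224.] 0.57 [539.2 279. ]
top [341. 248.] 0.43 [459.  -53.2]
top [364. 253.] 0.4 [ 441.  -123.3]
```

View pics/wrist7.png

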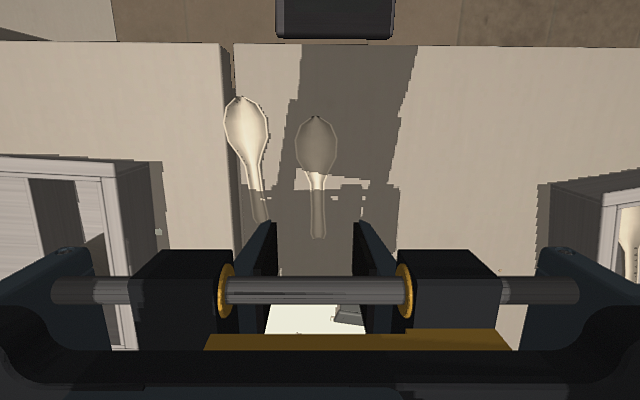

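Call:
step_arm(plan=[-0.1,0.2,2.5,0,0,0,0,0,3,0,0,0,0,0,3,0,0,0,0,0,3,0,0,0,0,0,3,0,0,0])

```text
time_s: 13.0
ee_pos: [465.2, -50.7, 14.9]
ee_rot: [180.0, 0.1, -179.0]
force: [1.1, -0.8, 0.3]
gripper_width: 44.9
gripper_force: 0.0
```

Call:
step_arm(plan=[0,0,0,0,0,0])

```text
time_s: 13.08
ee_pos: [467.6, -51.1, 15.4]
ee_rot: [-180.0, 0.2, -179.0]
force: [-0.3, 0.5, 0.1]
gripper_width: 45.2
gripper_force: 0.0
```

Call:
step_arm(plan=[0,0,0,0,0,0,0,0,0,0,0,0,0,0,0,0,0,0,0,0,0,0,0,0,0,0,0,0,0,0], hand=0)

```text
time_s: 13.5
ee_pos: [464.7, -51.9, 16.0]
ee_rot: [180.0, 0.0, -179.1]
force: [0.2, 0.7, -0.8]
gripper_width: 17.0
gripper_force: 29.0
```

Call:
step_arm(plan=[0,0,-1,0,0,0,0,0,-3,0,0,0,0,0,-3,0,0,0,0,0,-3,0,0,0,0,0,-2.5,0,0,0])

```text
time_s: 13.92
ee_pos: [464.7, -52.2, 142.9]
ee_rot: [-180.0, 0.1, -179.1]
force: [0.9, -0.5, -1.1]
gripper_width: 17.1
gripper_force: 29.0
```

Call:
step_arm(plan=[0,0,0,0,0,-0.085,0,0,0,0,0,-0.085,-1.48,3.35,0,0,0,0,-1.48,3.35,0,0,0,0,-1.48,3.35,0,0,0,0])

```text
time_s: 14.33
ee_pos: [489.7, 55.5, 141.2]
ee_rot: [180.0, 0.0, -169.5]
force: [0.3, -0.6, -0.8]
gripper_width: 16.6
gripper_force: 29.2
```

Call:
step_arm(plan=[-1.48,3.35,0,0,0,0,-1.48,3.35,0,0,0,0,-1.48,3.35,0,0,0,0,-1.48,3.35,0,0,0,0,-1.48,3.35,0,0,0,0])

```text
time_s: 14.75
ee_pos: [531.5, 234.8, 140.9]
ee_rot: [-180.0, -0.0, -169.4]
force: [0.5, 0.7, -0.3]
gripper_width: 17.0
gripper_force: 29.2
```

Call:
step_arm(plan=[-1.48,3.35,0,0,0,0,0,0,0,0,0,0,0,0,0,0,0,0])

```text
time_s: 15.0
ee_pos: [539.8, 270.2, 140.4]
ee_rot: [-180.0, -0.0, -169.2]
force: [0.2, -0.1, -0.1]
gripper_width: 16.7
gripper_force: 29.2
```

```bash
python3 - <<'E'
from h import *
f=viewer.grab_frame('wrist'); save(f,'w8.png')
u=np.array([np.cos(np.radians(10.6)),np.sin(np.radians(10.6))]);v=np.array([-u[1],u[0]])
pl(*(np.array([520,304])+v*-40+u*13),42,190.6)
E
```

```text
at [539.4 268.7 140.4] [-1.7996e+02 -8.0000e-02 -1.6930e+02] w 17.1 -> cm(now axes) [-0.05 -0.17  9.84] turn [-0.001 -0.001  0.002]
   after turn axes [-0.04 -0.18  9.84]
```

View pics/w8.png

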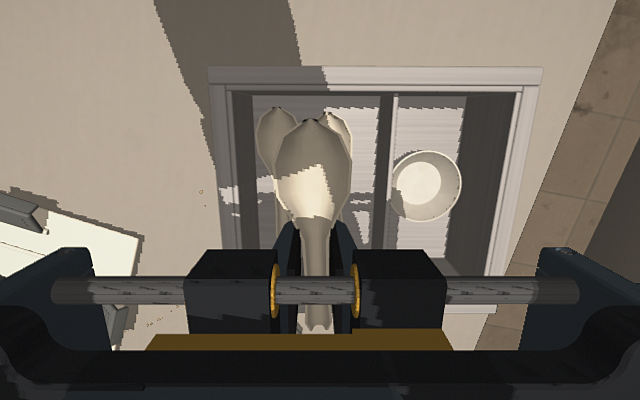

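Call:
step_arm(plan=[0,-0.15,1.2,0,0,0,0,0,2.8,0,0,0,0,0,2.8,0,0,0,0,0,2.8,0,0,0,0,0,0,0,0,0])

```text
time_s: 15.47
ee_pos: [536.3, 263.7, 40.1]
ee_rot: [-179.8, -0.6, -169.5]
force: [-2.0, -0.2, 0.1]
gripper_width: 17.2
gripper_force: 29.2
```

Call:
step_arm(plan=[0,0,0,0,0,0,0,0,0,0,0,0,0,0,0,0,0,0], hand=3)

```text
time_s: 15.72
ee_pos: [541.7, 267.3, 47.2]
ee_rot: [179.9, 0.2, -169.4]
force: [0.4, 0.2, 0.1]
gripper_width: 29.8
gripper_force: 0.0
```

Call:
step_arm(plan=[0,0,-2.5,0,0,0,0,0,-3.5,0,0,0,0,0,-3.5,0,0,0,0,0,-2.5,0,0,0,0,0,0,0,0,0.068])

```text
time_s: 16.13
ee_pos: [544.0, 268.8, 173.7]
ee_rot: [179.7, 0.9, -173.3]
force: [1.2, 0.8, 0.1]
gripper_width: 29.7
gripper_force: 0.0
```

```bash
python3 - <<'E'
from h import *
f=viewer.grab_frame('wrist'); save(f,'w9.png')
pl(447.5,-115,165,186.7)
E
```

```text
at [542.7 268.2 170.9] [ 179.79    0.61 -173.58] w 30.2 -> cm(now axes) [ 13.75 -37.02   0.31] turn [ 0.004  0.011 -0.005]
   after turn axes [ 13.93 -36.95   0.59]
```

View pics/w9.png

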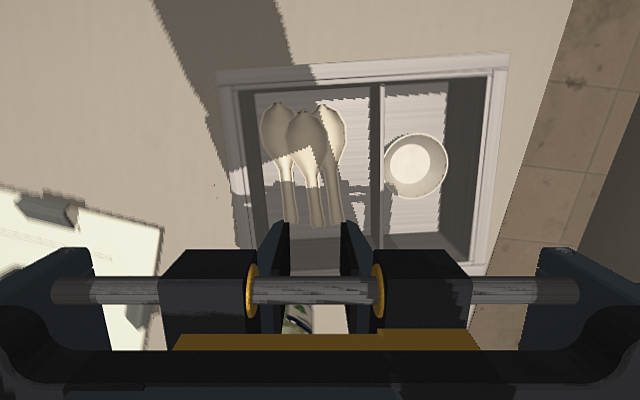

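Call:
step_arm(plan=[1.37,-3.69,0,0,0,0,1.37,-3.69,0,0,0,0,1.37,-3.69,0,0,0,0,1.37,-3.69,0,0,0,0,1.37,-3.69,0,0,0,0], hand=4.5)

```text
time_s: 16.6
ee_pos: [493.0, 74.3, 165.7]
ee_rot: [-180.0, 0.1, -173.2]
force: [1.0, 0.1, 0.4]
gripper_width: 45.2
gripper_force: 0.0
```

Call:
step_arm(plan=[1.37,-3.69,0,0,0,0,1.37,-3.69,0,0,0,0,1.37,-3.69,0,0,0,0,1.37,-3.69,0,0,0,0,1.37,-3.69,0,0,0,0])

```text
time_s: 17.02
ee_pos: [446.6, -117.0, 165.8]
ee_rot: [-180.0, 0.1, -173.2]
force: [1.3, -1.3, 0.1]
gripper_width: 45.0
gripper_force: 0.0
```

Call:
step_arm(plan=[0,0,0,0,0,0,0,0,0,0,0,0])

```text
time_s: 17.18
ee_pos: [446.9, -117.0, 165.6]
ee_rot: [-180.0, 0.1, -173.5]
force: [-0.5, 1.5, -0.5]
gripper_width: 45.1
gripper_force: 0.0
```

```bash
python3 - <<'E'
from h import *
pl(447.5,-115,17,186.7)
f=viewer.grab_frame('wrist'); save(f,'w10.png')
for d in viewer.pinpoint('spoon_1',f): print(np.round(d['location']),round(d['score'],2),ray(f,d['location'],0)[:2].round(1))
print('TCPaxis at spoon height', proj(f,[*sensors.state()['ee_pos'][:2],10]))
E
```

```text
at [ 446.9 -117.   165.6] [-1.7999e+02  7.0000e-02 -1.7349e+02] w 45.1 -> cm(now axes) [-0.06  0.2  14.86] turn [-0.     0.001 -0.003]
   after turn axes [-0.08  0.19 14.86]
TCPaxis at spoon height (np.float64(315.8102165128186), np.float64(189.81274299269336))
```

View pics/w10.png

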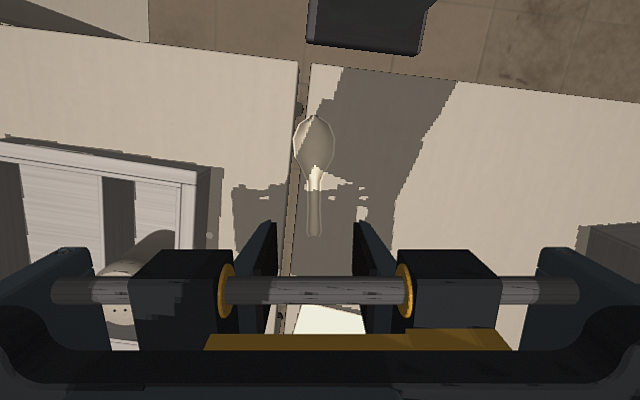

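Call:
step_arm(plan=[-0.1,0,2.8,0,0,0,0,0,3,0,0,0,0,0,3,0,0,0,0,0,3,0,0,0,0,0,2.9,0,0,0])

```text
time_s: 17.7
ee_pos: [448.9, -113.5, 16.9]
ee_rot: [-180.0, 0.1, -173.1]
force: [0.1, -0.6, -0.0]
gripper_width: 44.9
gripper_force: 0.0
```

Call:
step_arm(plan=[0,0,0,0,0,0])

```text
time_s: 17.78
ee_pos: [449.0, -113.5, 15.8]
ee_rot: [180.0, -0.1, -173.1]
force: [-0.1, 0.7, 0.2]
gripper_width: 45.3
gripper_force: 0.0
```

Call:
step_arm(plan=[0,0,0,0,0,0,0,0,0,0,0,0,0,0,0,0,0,0,0,0,0,0,0,0,0,0,0,0,0,0], hand=0)

```text
time_s: 18.2
ee_pos: [448.8, -115.1, 18.5]
ee_rot: [-180.0, 0.1, -173.3]
force: [-0.1, 1.4, 0.6]
gripper_width: 16.5
gripper_force: 30.2
```

Call:
step_arm(plan=[0,0,-1,0,0,0,0,0,-3,0,0,0,0,0,-3,0,0,0,0,0,-3,0,0,0,0,0,-2.5,0,0,-0.068])

```text
time_s: 18.62
ee_pos: [448.5, -115.3, 145.2]
ee_rot: [-180.0, 0.1, -169.3]
force: [1.1, -0.3, -1.7]
gripper_width: 16.0
gripper_force: 30.2
```

Call:
step_arm(plan=[-1.45,3.51,0,0,0,0,-1.45,3.51,0,0,0,0,-1.45,3.51,0,0,0,0,-1.45,3.51,0,0,0,0,-1.45,3.51,0,0,0,0])

```text
time_s: 19.03
ee_pos: [487.2, 72.2, 143.4]
ee_rot: [180.0, 0.0, -169.4]
force: [0.5, -0.8, -0.7]
gripper_width: 16.4
gripper_force: 30.2
```

Call:
step_arm(plan=[-1.45,3.51,0,0,0,0,-1.45,3.51,0,0,0,0,-1.45,3.51,0,0,0,0,-1.45,3.51,0,0,0,0,-1.45,3.51,0,0,0,0])

```text
time_s: 19.45
ee_pos: [526.1, 258.3, 143.2]
ee_rot: [180.0, 0.0, -169.4]
force: [0.3, -0.3, -0.4]
gripper_width: 16.7
gripper_force: 30.2
```

Call:
step_arm(plan=[-1.45,3.51,0,0,0,0,0,0,0,0,0,0,0,0,0,0,0,0])

```text
time_s: 19.7
ee_pos: [533.8, 295.2, 142.6]
ee_rot: [-180.0, -0.0, -169.2]
force: [-0.8, -0.3, -0.8]
gripper_width: 16.7
gripper_force: 30.2
```

```bash
python3 - <<'E'
from h import *
u=np.array([np.cos(np.radians(10.6)),np.sin(np.radians(10.6))]);v=np.array([-u[1],u[0]])
pl(*(np.array([520,304])+v*-13+u*12),40,190.6)
E
```

```text
at [533.8 295.2 142.6] [-1.7999e+02 -2.0000e-02 -1.6922e+02] w 16.7 -> cm(now axes) [-1.000e-02 -1.800e-01  1.026e+01] turn [-0.    -0.     0.003]
   after turn axes [-1.000e-02 -1.800e-01  1.026e+01]
```

Call:
step_arm(plan=[0,-0.15,1.6,0,0,0,0,0,2.8,0,0,0,0,0,2.8,0,0,0,0,0,2.8,0,0,0,0,0,0,0,0,0])

```text
time_s: 20.12
ee_pos: [530.6, 288.8, 38.3]
ee_rot: [-179.8, -0.6, -169.5]
force: [0.2, -1.3, -0.5]
gripper_width: 16.7
gripper_force: 30.2
```

Call:
step_arm(plan=[0,0,0,0,0,0,0,0,0,0,0,0,0,0,0,0,0,0], hand=2.8)

```text
time_s: 20.37
ee_pos: [535.7, 292.3, 45.2]
ee_rot: [179.9, 0.2, -169.4]
force: [-0.6, -0.7, 0.6]
gripper_width: 28.0
gripper_force: 0.0
```

Call:
step_arm(plan=[0,0,-2.5,0,0,0,0,0,-3.5,0,0,0,0,0,-3.5,0,0,0,0,0,-3.5,0,0,0,0,0,-3.5,0,0,0])

```text
time_s: 20.78
ee_pos: [534.5, 292.1, 211.9]
ee_rot: [179.9, 0.2, -169.4]
force: [0.6, 0.5, 0.2]
gripper_width: 27.8
gripper_force: 0.0
```

Call:
step_arm(plan=[0,0,-2,0,0,0,0,0,0,0,0,0,0,0,0,0,0,0,0,0,0,0,0,0])

```text
time_s: 21.12
ee_pos: [533.8, 291.8, 228.0]
ee_rot: [-180.0, -0.0, -169.4]
force: [-0.1, -0.4, -0.6]
gripper_width: 27.5
gripper_force: 0.0
```

```bash
python3 - <<'E'
from h import *
f=viewer.grab_frame('wrist'); save(f,'w11.png')
np.save('f11.npy',f,allow_pickle=True)
for d in viewer.pinpoint('spoon_1',f): print(np.round(d['location']),round(d['score'],2),ray(f,d['location'],10)[:2].round(1))
for n in ('box_left','lid'):
  for d in viewer.pinpoint(n,f): print(n,np.round(d['location']),round(d['score'],2),ray(f,d['location'],0)[:2].round(1))
print(sensors.state()['ee_pos'])
E
```

```text
[317. 168.] 0.96 [523.1 293.5]
[304. 167.] 0.71 [524.5 277.5]
[272. 167.] 0.58 [531.2 238.4]
[288. 169.] 0.56 [529.9 258.8]
box_left [328. 168.] 0.93 [521.5 307.9]
box_left [315. 166.] 0.16 [522.4 291. ]
lid [379. 166.] 0.72 [507.6 370.3]
lid [ 64. 251.] 0.64 [700.3 -23.3]
[533.78584142 291.85901792 226.56245416]
```

View pics/w11.png

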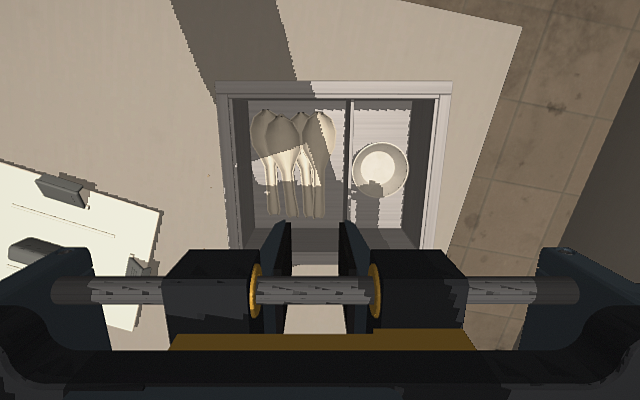

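```bash
python3 - <<'E'
from h import *
f=np.load('f11.npy',allow_pickle=True).item()
L=cv2.createLineSegmentDetector().detect(cv2.cvtColor(f['img'],cv2.COLOR_RGB2GRAY))[0][:,0]
for a in L:
    n=np.hypot(*(a[2:]-a[:2]))
    if n>40 and 190<min(a[0],a[2]) and max(a[0],a[2])<475 and min(a[1],a[3])<240:
        P,Q=ray(f,a[:2],76)[:2],ray(f,a[2:],76)[:2];d=Q-P;print(a.round(),P.round(1),Q.round(1),(np.degrees(np.arctan2(d[1],d[0]))%180).round(1))
k=[ray(f,p,76)[:2] for p in ((217,82),(452,81))];print(k,np.hypot(*(k[1]-k[0])))
E
```

```text
[350. 103. 347. 186.] [443.4 310. ] [522.9 324.7] 10.5
[435.  98. 419. 247.] [424.1 387.7] [575.6 415.9] 10.5
[291. 223. 291. 274.] [574.1 274.1] [634.3 285.1] 10.4
[338. 274. 338. 223.] [624.7 336. ] [564.7 324.1] 11.2
[342. 219. 345. 101.] [559.9 326.9] [442.1 304.5] 10.8
[408. 179. 407. 134.] [505.1 383.7] [461.6 371.3] 16.0
[400. 229. 404. 186.] [559.4 390.4] [512.4 381.4] 10.8
[299. 146. 252. 161.] [492.2 268.6] [515.6 225.2] 118.3
[228.  97. 437.  98.] [459.7 195.2] [423.4 389.8] 100.6
[242. 247. 236. 164.] [611.2 226.7] [522.1 210.2] 10.5
[223. 187. 216. 109.] [547.8 199.2] [472.7 185.2] 10.6
[229. 244. 224. 202.] [611. 212.] [563.5 202.3] 11.5
[440.  97. 424. 246.] [422.1 392.5] [573.2 420.6] 10.5
[422. 246. 437. 101.] [573.5 418.4] [425.8 390.9] 10.6
[236. 163. 231.  98.] [520.9 210. ] [459.7 198.4] 10.8
[437.  94. 317.  94.] [420.5 388.9] [441.5 277.4] 100.6
[317.  92. 451.  92.] [439.5 277. ] [416.5 401.2] 100.5
[252. 188. 255. 228.] [543.5 229.3] [586.8 237.4] 10.6
[451.  81. 313.  81.] [406.9 398.1] [430.6 271.8] 100.6
[343. 101. 248. 100.] [442.4 303. ] [458.4 214.1] 100.2
[411. 101. 356. 101.] [430.7 366.1] [440.5 314.7] 100.8
[433. 246. 450.  97.] [571.4 430.1] [420.3 401.7] 10.7
[230. 148. 226.  96.] [507.  202.2] [458.4 193.1] 10.7
[235. 214. 230. 151.] [575.2 215. ] [509.5 202.7] 10.6
[293. 227. 336. 227.] [578.5 277.6] [570.1 322.3] 100.6
[344. 223. 357. 269.] [563.6 330.3] [614.8 355.4] 26.1
[272. 269. 285. 224.] [632.2 263.1] [576.4 268. ] 174.9
[312.  94. 228.  94.] [442.4 272.7] [457.  194.9] 100.6
[216.  92. 311.  92.] [457. 183.] [440.4 271.2] 100.6
[358.  79. 451.  79.] [421.3 312.8] [405.4 397.6] 100.6
[294.  81. 216.  81.] [433.4 254.4] [447.  182.1] 100.6
[array([447.97800307, 183.4566544 ]), array([406.49914618, 399.3375845 ])] 219.82964210257543
```

Call:
step_arm(plan=[0,0,0,0,0,0.119,0,0,0,0,0,0.119,0,0,0,0,0,0.119,0,0,0,0,0,0.119,0,0,0,0,0,0.119], hand=6)

```text
time_s: 21.73
ee_pos: [534.1, 292.0, 226.8]
ee_rot: [-179.9, -0.1, 156.2]
force: [-0.8, 0.4, -0.1]
gripper_width: 58.4
gripper_force: 0.0
```

Call:
step_arm(plan=[0,0,0,0,0,0.119,0,0,0,0,0,0.119,0,0,0,0,0,0.119,0,0,0,0,0,0.119,0,0,0,0,0,0.119])

```text
time_s: 22.15
ee_pos: [534.1, 292.0, 226.9]
ee_rot: [-179.9, -0.0, 122.1]
force: [-0.1, -0.5, 0.0]
gripper_width: 60.2
gripper_force: 0.0
```

Call:
step_arm(plan=[0,0,0,0,0,0.119,0,0,0,0,0,0.119,0,0,0,0,0,0.119,0,0,0,0,0,0.119,0,0,0,0,0,0.119])

```text
time_s: 22.57
ee_pos: [534.1, 292.0, 226.9]
ee_rot: [-179.9, 0.1, 88.0]
force: [0.2, -0.1, 0.7]
gripper_width: 60.1
gripper_force: 0.0
```

Call:
step_arm(plan=[0,0,0,0,0,0.119,-3.19,2.26,0,0,0,0,-3.19,2.26,0,0,0,0,-3.19,2.26,0,0,0,0,-3.19,2.26,0,0,0,0])

```text
time_s: 22.98
ee_pos: [605.2, 151.3, 227.0]
ee_rot: [-179.9, 0.0, 81.6]
force: [0.5, 0.6, -0.4]
gripper_width: 59.7
gripper_force: 0.0
```

Call:
step_arm(plan=[-3.19,2.26,0,0,0,0,-3.19,2.26,0,0,0,0,-3.19,2.26,0,0,0,0,-3.19,2.26,0,0,0,0,-3.19,2.26,0,0,0,0])

```text
time_s: 23.4
ee_pos: [693.5, -23.6, 226.7]
ee_rot: [-179.9, 0.0, 81.5]
force: [0.1, 1.3, 0.2]
gripper_width: 60.0
gripper_force: 0.0
```

Call:
step_arm(plan=[0,0,0,0,0,0,0,0,0,0,0,0,0,0,0,0,0,0])

```text
time_s: 23.65
ee_pos: [692.7, -21.5, 226.8]
ee_rot: [-179.9, -0.0, 81.5]
force: [0.0, 0.3, 0.2]
gripper_width: 60.2
gripper_force: 0.0
```

```bash
python3 - <<'E'
from h import *
f=viewer.grab_frame('wrist'); save(f,'w12.png'); np.save('f12.npy',f,allow_pickle=True)
for n,z in (('lid',0),('press_1',27)):
  for d in viewer.pinpoint(n,f): print(n,np.round(d['location']),round(d['score'],2),ray(f,d['location'],z)[:2].round(1))
pl(693,-22,33,81.5)
L=cv2.createLineSegmentDetector().detect(cv2.cvtColor(f['img'],cv2.COLOR_RGB2GRAY))[0][:,0]
for a in L:
    n=np.hypot(*(a[2:]-a[:2]))
    if n>45 and max(a[1],a[3])<250:
        P,Q=ray(f,a[:2],13)[:2],ray(f,a[2:],13)[:2];d=Q-P;print(a.round(),P.round(1),Q.round(1),(np.degrees(np.arctan2(d[1],d[0]))%180).round(1))
E
```

```text
lid [316. 177.] 0.91 [692.7 -23. ]
press_1 [318. 256.] 0.91 [ 681.6 -119. ]
press_1 [242. 180.] 0.81 [606.7  -8.5]
press_1 [391. 178.] 0.65 [781.5 -31.9]
press_1 [313.  87.] 0.59 [705.6  81.3]
at [692.7 -20.2 227.9] [-1.7996e+02 -2.0000e-02  8.1620e+01] w 60.1 -> cm(now axes) [-0.18  0.07 19.49] turn [-0.001 -0.     0.002]
   after turn axes [-0.17  0.06 19.49]
[356. 210. 258. 219.] [736.9 -70.3] [613.  -63.7] 177.0
[137. 249. 206. 249.] [447.1 -81.2] [536.4 -94.4] 171.6
[423. 249. 492. 249.] [ 818.3 -136.3] [ 907.2 -149.1] 171.8
[  2. 126.  54. 248.] [338.8  93.8] [339.1 -64.8] 90.1
[341. 100. 292. 100.] [734.4  63.5] [679.4  71.9] 171.3
[306. 212. 306. 161.] [674.1 -63.3] [684.4   1. ] 80.9
[299. 123. 397. 111.] [683.6  45.3] [797.   42.8] 178.8
[236. 129. 298. 123.] [608.8  49.8] [682.5  45.7] 176.8
[402. 245. 638. 213.] [ 791.  -126.3] [1089. -126.] 0.1
[226. 215. 145. 224.] [573.1 -52.2] [468.6 -49.6] 178.5
[128. 232.  64. 239.] [443.1 -56.3] [358.  -53.7] 178.3
[231.  78. 235. 128.] [616.1 105.1] [607.9  51. ] 81.3
[399.  78. 342.  78.] [802.3  77.1] [738.7  87. ] 171.1
[ 88.  76. 104. 132.] [458.2 131.2] [455.3  68.9] 87.3
[184. 136. 229. 136.] [547.3  51. ] [599.7  42.6] 171.0
[134. 141. 182. 136.] [486.8  54.1] [544.   50.7] 176.7
[ 3. 80. 62. 73.] [361.8 140.6] [430.1 137.9] 177.8
[ 50. 221.  22. 146.] [348.5 -27.5] [352.9  67.9] 87.3
[638. 222. 436. 248.] [1090.8 -138.1] [ 834.7 -138. ] 180.0
[291.  78. 233.  77.] [682.   95.7] [618.4 105.8] 170.9
```

View pics/w12.png

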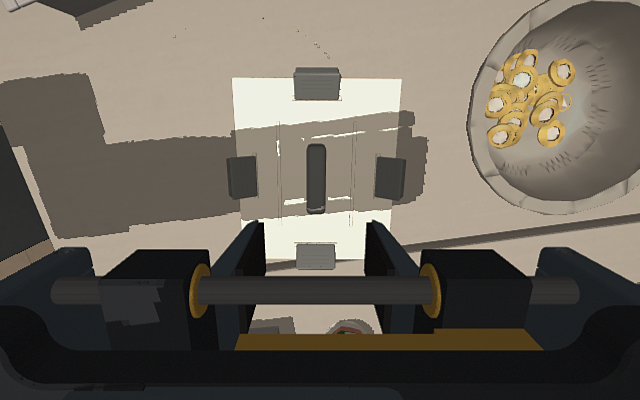

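Call:
step_arm(plan=[0,0,3.6,0,0,0.006,0,0,3.6,0,0,0,0,0,3.6,0,0,0,0,0,3.6,0,0,0,0,0,3.6,0,0,0])

```text
time_s: 24.22
ee_pos: [692.8, -20.2, 47.1]
ee_rot: [179.9, -0.0, 81.3]
force: [-0.1, 0.3, 0.3]
gripper_width: 60.0
gripper_force: 0.0
```

Call:
step_arm(plan=[0,0,0.7,0,0,0,0,0,0.7,0,0,0,0,0,0,0,0,0,0,0,0,0,0,0])

```text
time_s: 24.55
ee_pos: [694.7, -21.4, 36.2]
ee_rot: [179.8, -0.0, 81.2]
force: [0.2, -0.2, 0.1]
gripper_width: 60.4
gripper_force: 0.0
```

Call:
step_arm(plan=[0,0,0,0,0,0,0,0,0,0,0,0,0,0,0,0,0,0,0,0,0,0,0,0,0,0,0,0,0,0], hand=0, newtons=55)

```text
time_s: 24.97
ee_pos: [693.4, -21.8, 34.6]
ee_rot: [179.9, -0.0, 81.2]
force: [-0.5, -0.5, 0.1]
gripper_width: 29.7
gripper_force: 0.0
```

Call:
step_arm(plan=[0,0,-1,0,0,0,0,0,-3,0,0,0,0,0,-3,0,0,0,0,0,-3,0,0,0,0,0,-3,0,0,0])

```text
time_s: 25.38
ee_pos: [692.5, -21.8, 165.0]
ee_rot: [-179.9, 0.0, 81.2]
force: [1.1, 0.2, -3.5]
gripper_width: 21.4
gripper_force: 55.0
```

Call:
step_arm(plan=[0,0,-3,0,0,0,0,0,-3,0,0,0,0,0,0,0,0,0,0,0,0,0,0,0,0,0,0,0,0,0])

```text
time_s: 25.8
ee_pos: [692.0, -21.8, 222.1]
ee_rot: [-179.8, 0.0, 81.2]
force: [0.1, -0.4, -4.1]
gripper_width: 21.2
gripper_force: 55.0
```

```bash
python3 - <<'E'
from h import *
f=viewer.grab_frame('wrist'); save(f,'w13.png'); np.save('f13.npy',f,allow_pickle=True)
s=sensors.state();M=rot(s['ee_rot']);p=s['ee_pos'];z0=p[2]-33
for n,z in (('lid',0),('press_1',27)):
  for d in viewer.pinpoint(n,f): q=ray(f,d['location'],z0+z);print(n,np.round(d['location']),round(d['score'],2),'tool frame',(M.T@(q-p)).round(1))
pl(520,306.5,230,100.6)
L=cv2.createLineSegmentDetector().detect(cv2.cvtColor(f['img'],cv2.COLOR_RGB2GRAY))[0][:,0]
for a in L:
    n=np.hypot(*(a[2:]-a[:2]))
    if n>35 and max(a[1],a[3])<220:
        P,Q=[(M.T@(ray(f,x,z0+13)-p))[:2] for x in (a[:2],a[2:])];d=Q-P;print(a.round(),P.round(1),Q.round(1),(np.degrees(np.arctan2(d[1],d[0]))%180).round(1))
E
```

```text
lid [314. 229.] 0.56 tool frame [ 4.3 -0.6 33. ]
press_1 [454. 241.] 0.98 tool frame [ 8.1 79.7  5.6]
press_1 [312.  59.] 0.72 tool frame [103.7  -1.3   6. ]
press_1 [172. 240.] 0.7 tool frame [  8.3 -81.7   6.4]
at [692.1 -21.7 221.2] [-1.7971e+02  3.0000e-02  8.1180e+01] w 21.7 -> cm(now axes) [ 29.8  -22.04  -0.78] turn [-0.005 -0.    -0.339]
   after turn axes [ 35.43 -10.87  -0.88]
[366.  32. 362.  67.] [118.7  26.2] [102.   24.8] 4.9
[473. 142. 486.  48.] [62.6 89.2] [111.1  89.3] 0.1
[271.  90. 263.  32.] [ 90.6 -23.9] [118.6 -26.7] 174.4
[143.  47. 165. 199.] [111.7 -89.8] [ 28.4 -89.7] 180.0
[362. 159. 309. 167.] [52.8 27.1] [48.1 -3.2] 81.1
[301. 165. 247. 174.] [49.2 -8.2] [ 44.2 -39.8] 81.0
[221. 149. 282. 139.] [ 58.6 -53.9] [ 64.2 -18.6] 81.0
[283. 142. 421. 120.] [ 62.4 -18.1] [74.4 58.8] 81.1
[166. 154. 217. 146.] [ 55.6 -85.7] [ 60.3 -55.7] 81.1
[362.  90. 267.  90.] [90.3 25.4] [ 90.2 -26. ] 89.9
[73. 17. 32.  1.] [ 125.6 -123.5] [ 132.7 -142.8] 110.1
[333. 179. 335. 219.] [41.  10.8] [16.  12.3] 176.5
[432. 197. 486. 205.] [30.3 69.7] [ 25.6 102.4] 98.2
[294. 219. 296. 179.] [ 15.9 -12.8] [ 40.9 -11.2] 3.7
[263.  45. 146.  45.] [112.5 -27. ] [112.6 -88.4] 90.1
[ 85.  73. 103. 135.] [  98.7 -123. ] [  66.5 -119.3] 173.5
[148. 204. 198. 197.] [  25.8 -100.3] [ 30.2 -69.7] 81.8
[273.  19. 358.  19.] [124.5 -21.4] [124.5  22. ] 90.0
[534.  27. 582.  -2.] [120.9 112. ] [133.7 133.5] 59.1
[484.  45. 367.  45.] [112.4  88.1] [112.5  27. ] 90.1
[635. 176. 591. 198.] [ 43.3 186.5] [ 29.7 164.5] 58.3
[531. 195. 501. 174.] [ 31.3 128.4] [ 44.3 108.6] 123.4
[505.  59. 533.  26.] [105.8 100.1] [121.5 111.7] 36.6
[112.  -0.  73.  16.] [ 133.1 -102.4] [ 125.8 -123.3] 70.8
[356.  86. 363.  32.] [92.5 22.4] [118.7  24.6] 4.9
[361.  30. 269.  29.] [119.5  23.5] [120.  -23.5] 90.6
[274.  87. 354.  87.] [ 91.9 -21.9] [92.  21.3] 90.0
[297.  34. 361.  34.] [117.7  -9.4] [117.9  23.5] 89.6
```

Call:
step_arm(plan=[0,0,0,0,0,-0.068,0,0,0,0,0,-0.068,0,0,0,0,0,-0.068,0,0,0,0,0,-0.068,0,0,0,0,0,-0.067])

```text
time_s: 26.37
ee_pos: [692.6, -21.7, 222.0]
ee_rot: [-179.8, -0.0, 100.8]
force: [0.4, -0.4, -2.8]
gripper_width: 21.6
gripper_force: 55.0
```

Call:
step_arm(plan=[1.5,-0.46,0,0,0,0,2.94,-0.91,0,0,0,0,2.94,-0.91,0,0,0,0,2.94,-0.91,0,0,0,0,2.94,-0.91,0,0,0,0])

```text
time_s: 26.78
ee_pos: [626.7, 102.6, 222.6]
ee_rot: [-179.8, -0.0, 100.5]
force: [0.6, 0.2, -2.0]
gripper_width: 21.5
gripper_force: 55.0
```

Call:
step_arm(plan=[2.94,-0.91,0,0,0,0,2.94,-0.91,0,0,0,0,2.94,-0.91,0,0,0,0,2.94,-0.91,0,0,0,0,2.94,-0.91,0,0,0,0])

```text
time_s: 27.2
ee_pos: [554.7, 238.6, 222.9]
ee_rot: [-179.9, -0.0, 100.5]
force: [0.6, 0.7, -3.2]
gripper_width: 21.5
gripper_force: 55.0
```

Call:
step_arm(plan=[2.94,-0.91,0,0,0,0,2.94,-0.91,0,0,0,0,1.4,-0.42,0,0,0,0,0,0,0,0,0,0,0,0,0,0,0,0])

```text
time_s: 27.62
ee_pos: [520.6, 304.8, 223.3]
ee_rot: [-179.9, 0.1, 100.7]
force: [0.6, -0.3, -2.8]
gripper_width: 21.4
gripper_force: 55.0
```

Call:
step_arm(plan=[0,0,0,0,0,0,0,0,0,0,0,0,0,0,0,0,0,0])

```text
time_s: 27.87
ee_pos: [521.9, 303.5, 223.8]
ee_rot: [-180.0, 0.0, 100.5]
force: [-0.1, 0.1, -3.1]
gripper_width: 21.5
gripper_force: 55.0
```

```bash
python3 - <<'E'
from h import *
f=viewer.grab_frame('wrist'); save(f,'w14.png'); np.save('f14.npy',f,allow_pickle=True)
s=sensors.state();M=rot(s['ee_rot']);p=s['ee_pos'];print(s['force'],s['gripper_force'])
pl(520.4,304.5,150,100.6)
for n,z in (('lid',-45),('press_1',-18),('box_left',-p[2])):
  for d in viewer.pinpoint(n,f): q=ray(f,d['location'],p[2]+z);print(n,np.round(d['location']),round(d['score'],2),'tool frame',(M.T@(q-p)).round(1))
L=cv2.createLineSegmentDetector().detect(cv2.cvtColor(f['img'],cv2.COLOR_RGB2GRAY))[0][:,0]
for a in L:
    n=np.hypot(*(a[2:]-a[:2]))
    if n>40 and max(a[1],a[3])<245:
        P,Q=[(M.T@(ray(f,x,p[2]-32)-p))[:2] for x in (a[:2],a[2:])];d=Q-P
        A,B=[(M.T@(ray(f,x,76)-p))[:2] for x in (a[:2],a[2:])]
        print(a.round(),P.round(1),Q.round(1),(np.degrees(np.arctan2(d[1],d[0]))%180).round(1),'rim',A.round(1),B.round(1))
E
```

```text
[ 0.23111927  0.16129857 -4.0314183 ] 54.98895227909088
at [521.9 303.5 223.9] [-1.800e+02  1.000e-02  1.005e+02] w 21.6 -> cm(now axes) [ 0.12 -0.13  7.39] turn [-0.     0.    -0.002]
   after turn axes [ 0.12 -0.13  7.39]
lid [313. 228.] 0.62 tool frame [ 1.1 -1.4 45. ]
press_1 [455. 242.] 0.94 tool frame [ 2.7 86.  18. ]
press_1 [314.  60.] 0.68 tool frame [105.1  -0.6  18. ]
press_1 [172. 240.] 0.57 tool frame [  3.6 -87.3  18. ]
[366.  32. 359.  89.] [121.1  27.8] [91.3 25.1] 5.2 rim [146.2  45. ] [98.  40.7]
[549. 171. 550. 244.] [ 44.1 144.5] [ -5.5 155.6] 167.4 rim [ 21.7 233.6] [-58.5 251.5]
[144.  48. 155. 128.] [113.  -95.2] [ 69.4 -95.2] 179.9 rim [ 133.  -153.8] [  62.5 -153.7]
[271.  88. 264.  33.] [ 92.  -25.6] [120.4 -28.3] 174.5 rim [ 99.1 -41.2] [145.  -45.6]
[263.  45. 147.  45.] [114.5 -28.8] [114.6 -93.1] 90.1 rim [135.5 -46.4] [ 135.7 -150.4]
[601. 159. 548. 170.] [ 51.1 174.7] [ 44.4 144.1] 77.7 rim [ 33.  282.4] [ 22.2 232.9]
[363.  90. 267.  91.] [90.8 27.7] [ 90.7 -27.7] 89.9 rim [97.1 44.8] [ 97.  -44.7]
[467. 182. 486.  47.] [37. 95.] [113.7  94.9] 179.9 r
[... 980 characters left out ...]
-137.3]
[479. 114. 638. 114.] [77.5 96.6] [ 78.  189.6] 89.7 rim [ 75.7 156.1] [ 76.5 306.5]
[477. 129. 638. 158.] [69.2 96.1] [ 51.7 197.4] 99.8 rim [ 62.3 155.4] [ 33.9 319.1]
[  0. 183. 138. 151.] [  35.7 -196.8] [  56.  -107.5] 77.2 rim [   8.1 -318. ] [  40.9 -173.6]
[638. 116. 478. 118.] [ 76.6 190. ] [75.7 96.1] 89.4 rim [ 74.3 307.2] [ 72.8 155.4]
[361.  30. 269.  29.] [121.9  24.9] [122.4 -25. ] 90.5 rim [147.5  40.3] [148.2 -40.3]
[357.  84. 362.  36.] [94.1 23.9] [119.3  25.9] 4.7 rim [102.4  38.6] [143.1  42. ]
[288.  34. 346.  34.] [120.  -14.8] [120.1  16.8] 89.9 rim [144.4 -23.8] [144.5  27.2]
[274.  87. 356.  87.] [ 92.7 -23.3] [92.7 23.3] 90.0 rim [100.2 -37.6] [100.2  37.7]
```

Call:
step_arm(plan=[0.1,-0.1,2,0,0,0,0,0,2,0,0,0,0,0,2,0,0,0,0,0,2,0,0,0,0,0,1,0,0,0])

```text
time_s: 28.48
ee_pos: [519.1, 304.5, 131.5]
ee_rot: [-179.8, 0.1, 100.6]
force: [-0.4, -0.3, -4.3]
gripper_width: 21.6
gripper_force: 55.0
```

Call:
step_arm(plan=[0,0,0.3,0,0,0,0,0,0,0,0,0,0,0,0,0,0,0,0,0,0,0,0,0,0,0,0,0,0,0])

```text
time_s: 28.9
ee_pos: [520.8, 305.7, 132.3]
ee_rot: [179.9, -0.0, 100.6]
force: [0.0, -0.1, -2.6]
gripper_width: 21.6
gripper_force: 55.0
```

```bash
python3 - <<'E'
from h import *
P=[];
for i in range(3):
  f=viewer.grab_frame('wrist'); s=sensors.state(); P.append(s['ee_pos'])
  if i==2: save(f,'w15.png')
print(np.array(P).round(1),s['force'],s['ee_rot'])
M=rot(s['ee_rot']);p=s['ee_pos']
pl(520.4,304.5,113,100.6)
c=f['img'][0:260,100:540];cv2.imwrite('pics/c15.png',cv2.resize(c[:,:,::-1],(800,473),interpolation=cv2.INTER_CUBIC))
E
```

```text
[[520.7 305.7 132.1]
 [520.5 305.6 131.9]
 [520.4 305.5 131.7]] [-0.27969038 -0.97925691 -3.21908004] [ 1.79930306e+02 -2.70731251e-02  1.00597792e+02]
at [520.4 305.5 131.7] [ 1.7993e+02 -3.0000e-02  1.0060e+02] w 21.7 -> cm(now axes) [-0.1  -0.03  1.87] turn [ 0.001 -0.    -0.   ]
   after turn axes [-0.1  -0.02  1.87]
```

View pics/c15.png

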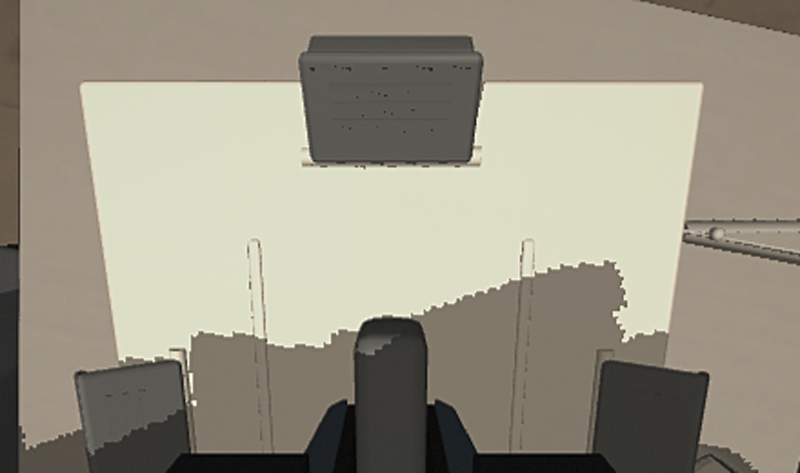

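Call:
step_arm(plan=[-0.08,0,0.4,0,0,0,0,0,0.4,0,0,0,0,0,0.2,0,0,0,0,0,0,0,0,0])

```text
time_s: 29.38
ee_pos: [519.8, 304.2, 120.0]
ee_rot: [-179.9, 0.0, 100.6]
force: [0.2, 0.1, -3.4]
gripper_width: 21.6
gripper_force: 55.0
```

Call:
step_arm(plan=[0,0,0.2,0,0,0,0,0,0.2,0,0,0,0,0,0,0,0,0,0,0,0,0,0,0])

```text
time_s: 29.72
ee_pos: [520.3, 304.6, 116.8]
ee_rot: [-180.0, -0.0, 100.6]
force: [0.6, -0.5, -2.6]
gripper_width: 21.3
gripper_force: 55.0
```

Call:
step_arm(plan=[0,0,0.2,0,0,0,0,0,0.1,0,0,0,0,0,0,0,0,0,0,0,0,0,0,0])

```text
time_s: 30.05
ee_pos: [520.3, 304.6, 113.9]
ee_rot: [-180.0, -0.0, 100.6]
force: [0.8, 0.3, -3.4]
gripper_width: 21.5
gripper_force: 55.0
```

Call:
step_arm(plan=[0,0,0.2,0,0,0,0,0,0,0,0,0,0,0,0,0,0,0])

```text
time_s: 30.3
ee_pos: [520.2, 304.5, 111.8]
ee_rot: [-180.0, 0.0, 100.6]
force: [-0.1, -0.5, -3.3]
gripper_width: 21.6
gripper_force: 55.0
```

Call:
step_arm(plan=[0,0,0.2,0,0,0,0,0,0,0,0,0,0,0,0,0,0,0])

```text
time_s: 30.55
ee_pos: [520.5, 304.7, 111.3]
ee_rot: [180.0, -0.0, 100.6]
force: [-0.9, -1.4, 5.3]
gripper_width: 21.5
gripper_force: 55.0
```

Call:
step_arm(plan=[0,0,0.2,0,0,0,0,0,0,0,0,0,0,0,0,0,0,0])

```text
time_s: 30.8
ee_pos: [520.5, 304.7, 111.3]
ee_rot: [179.9, -0.0, 100.6]
force: [-3.8, -3.6, 16.1]
gripper_width: 21.7
gripper_force: 55.0
```

Call:
step_arm(plan=[0,0,-0.3,0,0,0,0,0,0,0,0,0])

```text
time_s: 30.97
ee_pos: [520.8, 304.9, 111.7]
ee_rot: [179.9, -0.0, 100.6]
force: [2.0, -0.7, -1.8]
gripper_width: 21.6
gripper_force: 55.0
```

Call:
step_arm(plan=[0,0,0,0,0,0,0,0,0,0,0,0,0,0,0,0,0,0,0,0,0,0,0,0,0,0,0,0,0,0], hand=6)

```text
time_s: 31.38
ee_pos: [520.4, 304.6, 110.8]
ee_rot: [180.0, -0.0, 100.6]
force: [0.1, 0.6, -0.3]
gripper_width: 52.0
gripper_force: 0.0
```

Call:
step_arm(plan=[0,0,-1,0,0,0,0,0,-3,0,0,0,0,0,-3,0,0,0,0,0,-3,0,0,0,0,0,-3,0,0,0])

```text
time_s: 31.8
ee_pos: [520.2, 304.5, 243.2]
ee_rot: [180.0, -0.0, 100.6]
force: [0.7, 1.4, 0.3]
gripper_width: 59.6
gripper_force: 0.0
```

Call:
step_arm(plan=[0,0,-2,0,0,0,0,0,0,0,0,0,0,0,0,0,0,0,0,0,0,0,0,0,0,0,0,0,0,0])

```text
time_s: 32.22
ee_pos: [519.6, 304.2, 259.5]
ee_rot: [-179.8, 0.0, 100.6]
force: [-0.5, -0.4, -0.7]
gripper_width: 59.9
gripper_force: 0.0
```

```bash
python3 - <<'E'
from h import *
f=viewer.grab_frame('wrist'); save(f,'w16.png'); np.save('f16.npy',f,allow_pickle=True)
s=sensors.state();p=s['ee_pos'];print(p,s['ee_rot'])
Rb=np.array([[.98294,.18395],[-.18395,.98294]])
for n,z in (('lid',67),('press_1',94),('box_left',0)):
  for d in viewer.pinpoint(n,f): q=ray(f,d['location'],z);print(n,np.round(d['location']),round(d['score'],2),q[:2].round(1),'uv',(Rb@(q[:2]-[520,306.5])).round(1))
L=cv2.createLineSegmentDetector().detect(cv2.cvtColor(f['img'],cv2.COLOR_RGB2GRAY))[0][:,0]
for a in L:
    n=np.hypot(*(a[2:]-a[:2]))
    if n>35 and max(a[1],a[3])<300:
        P,Q=[Rb@(ray(f,x,80)[:2]-[520,306.5]) for x in (a[:2],a[2:])]
        if max(abs(np.r_[P,Q]))<125:print(a.round(),P.round(1),Q.round(1))
f=viewer.grab_frame('top')
for n,z in (('lid',67),('press_1',94)):
  for d in viewer.pinpoint(n,f): q=ray(f,d['location'],z);print('top',n,np.round(d['location']),round(d['score'],2),q[:2].round(1),'uv',(Rb@(q[:2]-[520,306.5])).round(1))
E
```

```text
[519.65954701 304.20067759 259.39867695] [-1.79831356e+02  5.40336159e-02  1.00600613e+02]
lid [314. 179.] 0.7 [518.1 307.1] uv [-1.7  0.9]
press_1 [234. 183.] 0.88 [432.9 292.5] uv [-88.2   2.2]
press_1 [398. 186.] 0.82 [607.  321.4] uv [88.3 -1.4]
press_1 [321. 269.] 0.73 [544.  209.5] uv [  5.8 -99.7]
press_1 [317.  83.] 0.66 [501.5 407.5] uv [  0.4 102.7]
box_left [315.  80.] 0.26 [497.3 417.9] uv [ -1.8 113.7]
[363. 276. 366. 222.] [  58.2 -116.8] [ 57.6 -47.1]
[381. 221. 418. 266.] [ 75.1 -46.5] [ 123.1 -103.9]
[306. 217. 306. 148.] [-12. -41.] [-11.2  37.7]
[343.  98. 289.  98.] [27.8 89. ] [-27.7  89. ]
[263. 223. 266. 276.] [-60.9 -48.8] [ -61.3 -117.1]
[266. 275. 363. 275.] [ -61.3 -117. ] [  57.8 -116.7]
[328. 149. 326. 218.] [12.9 36.4] [ 12.1 -42.5]
[313. 246. 352. 234.] [ -3.5 -77.8] [ 42.4 -61.9]
[370. 138. 407. 130.] [58.2 49. ] [96.1 57.2]
[222.  74. 229. 158.] [-95.  111.9] [-94.9  26.7]
[406. 129. 410.  75.] [95.2 57.6] [ 95.  110.9]
[294.  61. 338.  61.] [-21.9 124.4] [ 21.9 124.4]
[288.  73. 224.  73.] [-28.4 112.9] [-93. 113.]
[409.  73. 346.  73.] [ 94.1 112.9] [ 29.7 112.9]
[380. 204. 382. 157.] [ 72.4 -25.9] [72.1 28.2]
[415. 164. 412. 202.] [108.9  20.3] [108.9 -22.9]
[293.  70. 339.  70.] [-23.3 116.4] [ 23.3 116.1]
[339.  67. 294.  67.] [ 23.3 118.8] [-22.  118.9]
[234. 268. 256. 224.] [ -98.8 -107.1] [-69.1 -50.1]
[372. 224. 395. 268.] [ 65.1 -49.2] [  95.6 -106.4]
[296.  96. 337.  96.] [-21.2  91.5] [21.3 91.5]
top lid [218. 226.] 0.56 [528.6 306.3] uv [ 8.4 -1.8]
top press_1 [249. 224.] 0.51 [532.9 211. ] uv [ -4.8 -96.2]
top press_1 [213. 201.] 0.5 [599.9 314.3] uv [80.  -7.1]
top press_1 [219. 259.] 0.39 [434.1 299.3] uv [-85.7   8.7]
```

Call:
step_arm(plan=[0.1,3,0,0,0,0,0.1,3,0,0,0,0,0,3,0,0,0,0,0,0,3,0,0,0,0,0,3,0,0,0], hand=0, newtons=20)

```text
time_s: 32.98
ee_pos: [611.2, 323.8, 201.5]
ee_rot: [179.7, -0.1, 100.6]
force: [0.3, -0.9, -1.4]
gripper_width: 29.7
gripper_force: 0.0
```

Call:
step_arm(plan=[0,0,3,0,0,0,0,0,3,0,0,0,0,0,1,0,0,0,0,0,0,0,0,0,0,0,0,0,0,0])

```text
time_s: 33.4
ee_pos: [608.9, 323.4, 131.6]
ee_rot: [180.0, -0.0, 100.6]
force: [-0.1, 0.9, 0.8]
gripper_width: 0.7
gripper_force: 0.0
```

Call:
step_arm(plan=[0,0,1,0,0,0,0,0,1,0,0,0,0,0,0.6,0,0,0,0,0,0,0,0,0,0,0,0,0,0,0])

```text
time_s: 33.82
ee_pos: [608.1, 323.0, 104.8]
ee_rot: [-180.0, 0.0, 100.6]
force: [-0.4, -0.0, -0.5]
gripper_width: 0.5
gripper_force: 0.0
```

Call:
step_arm(plan=[0,0,0.3,0,0,0,0,0,0,0,0,0])

```text
time_s: 33.98
ee_pos: [609.0, 323.2, 102.3]
ee_rot: [179.9, -0.0, 100.6]
force: [1.0, -0.6, 2.6]
gripper_width: 0.3
gripper_force: 0.8
```

Call:
step_arm(plan=[0,0,0.3,0,0,0,0,0,0,0,0,0])

```text
time_s: 34.15
ee_pos: [609.5, 323.3, 99.3]
ee_rot: [179.8, -0.0, 100.6]
force: [1.8, -0.3, 3.3]
gripper_width: 0.6
gripper_force: 1.7
```

Call:
step_arm(plan=[0,0,0.2,0,0,0,0,0,0,0,0,0,0,0,0,0,0,0])

```text
time_s: 34.4
ee_pos: [609.5, 323.3, 99.2]
ee_rot: [179.8, -0.0, 100.6]
force: [1.6, -0.9, 11.0]
gripper_width: 0.1
gripper_force: 5.3
```

Call:
step_arm(plan=[0,0,-2.2,0,0,0,0,0,-2.2,0,0,0,2.7,-2.25,0,0,0,0,2.7,-2.25,0,0,0,0,2.7,-2.25,0,0,0,0])

```text
time_s: 34.82
ee_pos: [525.5, 390.2, 140.3]
ee_rot: [-179.8, 0.0, 100.5]
force: [-0.5, 0.7, -0.0]
gripper_width: 0.4
gripper_force: 0.0
```

Call:
step_arm(plan=[2.7,-2.25,0,0,0,0,0,0,0,0,0,0,0,0,2,0,0,0,0,0,1.2,0,0,0,0,0,0,0,0,0])

```text
time_s: 35.23
ee_pos: [498.8, 413.1, 106.8]
ee_rot: [-179.8, -0.0, 100.6]
force: [0.1, 0.4, -0.3]
gripper_width: 0.1
gripper_force: 0.1
```

Call:
step_arm(plan=[0,0,0.3,0,0,0,0,0,0.3,0,0,0,0,0,0.3,0,0,0,0,0,0.2,0,0,0,0,0,0,0,0,0])

```text
time_s: 35.65
ee_pos: [500.2, 412.7, 99.2]
ee_rot: [180.0, -0.0, 100.6]
force: [-3.2, 0.8, 8.5]
gripper_width: 0.7
gripper_force: 4.3
```

Call:
step_arm(plan=[0,0,0.15,0,0,0,0,0,0,0,0,0,0,0,0,0,0,0])

```text
time_s: 35.9
ee_pos: [500.2, 412.7, 99.1]
ee_rot: [179.9, -0.1, 100.6]
force: [-4.1, -0.2, 14.4]
gripper_width: 0.7
gripper_force: 7.3
```

Call:
step_arm(plan=[0,0,-2.3,0,0,0,0,0,-2.3,0,0,0,-2.7,-2.25,0,0,0,0,-2.7,-2.25,0,0,0,0,-2.7,-2.25,0,0,0,0])

```text
time_s: 36.32
ee_pos: [448.0, 318.8, 142.0]
ee_rot: [-180.0, 0.1, 100.6]
force: [0.2, -0.6, 0.5]
gripper_width: 0.0
gripper_force: 0.0
```

Call:
step_arm(plan=[-2.7,-2.25,0,0,0,0,0,0,0,0,0,0,0,0,2,0,0,0,0,0,1.2,0,0,0,0,0,0,0,0,0])

```text
time_s: 36.73
ee_pos: [430.7, 288.7, 108.6]
ee_rot: [-179.8, 0.1, 100.6]
force: [-0.6, 0.0, -0.6]
gripper_width: 0.1
gripper_force: 0.0
```

Call:
step_arm(plan=[0,0,0.3,0,0,0,0,0,0.3,0,0,0,0,0,0.3,0,0,0,0,0,0.2,0,0,0,0,0,0,0,0,0])

```text
time_s: 37.15
ee_pos: [431.2, 290.0, 99.3]
ee_rot: [-180.0, 0.0, 100.6]
force: [-0.7, -0.8, -0.4]
gripper_width: 0.6
gripper_force: 0.0
```

Call:
step_arm(plan=[0,0,0.15,0,0,0,0,0,0,0,0,0,0,0,0,0,0,0])

```text
time_s: 37.4
ee_pos: [431.4, 290.1, 99.2]
ee_rot: [180.0, -0.0, 100.6]
force: [-3.7, -2.2, 10.2]
gripper_width: 0.5
gripper_force: 5.4
```

Home at 99.2. Last tab (−y edge).

Call:
step_arm(plan=[0,0,-2.3,0,0,0,0,0,-2.3,0,0,0,-2.7,2.25,0,0,0,0,-2.7,2.25,0,0,0,0,-2.7,2.25,0,0,0,0])

```text
time_s: 37.82
ee_pos: [514.2, 222.6, 144.6]
ee_rot: [179.8, -0.0, 100.7]
force: [-0.1, 0.2, -0.6]
gripper_width: 0.3
gripper_force: 0.0
```

Call:
step_arm(plan=[-2.7,2.25,0,0,0,0,0,0,0,0,0,0,0,0,2,0,0,0,0,0,1.2,0,0,0,0,0,0,0,0,0])

```text
time_s: 38.23
ee_pos: [540.0, 199.4, 110.2]
ee_rot: [-179.9, 0.1, 100.6]
force: [-0.4, 0.7, -0.1]
gripper_width: 0.7
gripper_force: 0.0
```

Call:
step_arm(plan=[0,0,0.3,0,0,0,0,0,0.3,0,0,0,0,0,0.3,0,0,0,0,0,0.2,0,0,0,0,0,0,0,0,0])

```text
time_s: 38.65
ee_pos: [540.0, 200.8, 100.8]
ee_rot: [180.0, -0.0, 100.6]
force: [0.6, -1.1, 0.7]
gripper_width: 0.4
gripper_force: 0.5
```

Call:
step_arm(plan=[0,0,0.2,0,0,0,0,0,0,0,0,0,0,0,0,0,0,0])

```text
time_s: 38.9
ee_pos: [540.0, 200.7, 99.2]
ee_rot: [180.0, -0.0, 100.6]
force: [-0.6, -2.3, 4.0]
gripper_width: 0.3
gripper_force: 2.1
```

Call:
step_arm(plan=[0,0,0.2,0,0,0,0,0,0,0,0,0,0,0,0,0,0,0])

```text
time_s: 39.15
ee_pos: [540.0, 200.7, 99.1]
ee_rot: [179.9, -0.0, 100.6]
force: [-2.9, -3.0, 14.7]
gripper_width: 0.7
gripper_force: 7.5
```

Call:
step_arm(plan=[0,0,-3,0,0,0,0,0,-3,0,0,0,0,0,-3,0,0,0,0,0,-3,0,0,0,0,0,-3,0,0,0])

```text
time_s: 39.57
ee_pos: [539.1, 200.8, 247.7]
ee_rot: [-179.9, -0.1, 100.6]
force: [0.6, 0.3, -0.5]
gripper_width: 0.5
gripper_force: 0.0
```

Call:
step_arm(plan=[3.6,-0.1,0,0,0,0,3.6,0,0,0,0,0,3.6,0,0,0,0,0,0,0,0,0,0,0,0,0,0,0,0,0])

```text
time_s: 39.98
ee_pos: [517.9, 308.1, 245.9]
ee_rot: [-179.9, -0.0, 100.8]
force: [-0.2, -1.2, -0.3]
gripper_width: 0.8
gripper_force: 0.0
```

```bash
python3 - <<'E'
from h import *
f=viewer.grab_frame('wrist'); print(sensors.state()['ee_pos'])
Rb=np.array([[.98294,.18395],[-.18395,.98294]])
for n,z in (('lid',67),('press_1',85)):
  for d in viewer.pinpoint(n,f): q=ray(f,d['location'],z);print(n,np.round(d['location']),round(d['score'],2),'uv',(Rb@(q[:2]-[520,306.5])).round(1))
L=cv2.createLineSegmentDetector().detect(cv2.cvtColor(f['img'],cv2.COLOR_RGB2GRAY))[0][:,0]
for a in L:
    n=np.hypot(*(a[2:]-a[:2]))
    if n>25 and max(a[1],a[3])<300:
        P,Q=[Rb@(ray(f,x,80)[:2]-[520,306.5]) for x in (a[:2],a[2:])]
        if max(abs(np.r_[P,Q]))<125:print(a.round(),P.round(1),Q.round(1))
E
```

```text
[518.23478888 306.82389181 246.06147112]
lid [316. 185.] 0.58 uv [-0.6  0.9]
press_1 [314.  84.] 0.97 uv [ -2.8 105.9]
press_1 [403. 191.] 0.85 uv [91.8 -0.2]
press_1 [227. 190.] 0.72 uv [-95.7  -0. ]
press_1 [317. 279.] 0.48 uv [   0.8 -106.5]
[330. 223. 340. 248.] [ 15.3 -39.2] [ 26.5 -69.3]
[395. 249. 412. 276.] [ 90.2 -70.2] [ 112.7 -104.3]
[290. 248. 299. 222.] [-30.4 -69.2] [-19.5 -38.1]
[341. 249. 396. 249.] [ 27.7 -70. ] [ 90.4 -70. ]
[233. 249. 288. 249.] [-95.  -70.7] [-32.2 -70.4]
[313. 223. 313. 276.] [ -3.8 -39.2] [  -3.6 -104.8]
[316. 268. 316. 233.] [ -0.4 -94.9] [ -0.5 -51.1]
[346. 102. 291. 101.] [28.3 89.3] [-26.5  89.8]
[342. 150. 392. 133.] [26.  42.1] [76.9 59.3]
[221.  78. 227. 163.] [-94.5 111.2] [-94.8  27.5]
[329. 156. 328. 221.] [12.4 36. ] [ 12.4 -36.2]
[410. 136. 415.  81.] [95.4 56.9] [ 95.5 109.6]
[306. 219. 306. 162.] [-11.9 -34.8] [-11.6  29.3]
[414.  79. 346.  78.] [ 94.5 111.5] [ 27.5 111.8]
[291.  77. 222.  77.] [-26.1 112.1] [-93.1 112.5]
[385. 211. 388. 169.] [ 74.9 -24.2] [75.1 21.8]
[217. 276. 232. 250.] [-116.1 -106.3] [-95.9 -72.6]
[247. 211. 221. 211.] [-76.7 -25.3] [-105.6  -25.3]
[391. 167. 417. 167.] [77.7 24.5] [105.4  24.4]
[230. 213. 233. 247.] [-95.  -27.8] [-95.3 -68.5]
[218. 194. 216. 167.] [-107.2   -6.5] [-106.9   23.7]
[294.  65. 343.  65.] [-22.3 123.4] [ 24.7 123.2]
[306. 264. 309. 224.] [-11.9 -90.2] [ -8.9 -40.6]
[380. 213. 384. 164.] [ 70.3 -27.1] [70.9 27.1]
[296.  98. 339.  98.] [-21.5  92.9] [21.9 93.1]
[341.  97. 343.  69.] [23.4 94.2] [ 24.2 119.6]
[252. 187. 253. 212.] [-70.1   2. ] [-70.4 -26.3]
[321. 224. 323. 262.] [  4.5 -40.5] [  7.4 -86.9]
[242. 278. 217. 279.] [ -87.4 -108.2] [-116.9 -109.4]
[336.  68. 296.  67.] [ 17.6 120.5] [-21.1 121.1]
[278. 178. 278. 207.] [-41.2  11.8] [-42.2 -20.4]
```

Lid centred within 1 mm, square, and all four tabs flat (tab edges out at ±106/123). Handing in.

```bash
python3 -c "
from workcell import env
print(env.job_done())"
```

```text
the job is handed in; nothing more can be done
None
```

I put all four spoons in the left box with the sauce dish, seated the lid flat and centred on it to within about 1 mm, and pressed all four snap tabs home; the job is handed in, but no verdict came back.

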